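Lock the regripping turntable and sweep up the grip offcuts

TASK

Get the regripping bench ready for the next club. First lock the turntable: knock both of its sprung lock pins fully down with the mallet, touching the stand and pins with nothing else, and stand the mallet back upright on its square mat. After that sweep every rubber offcut well inside the three-sided scrap catch with the bench sweep (they are sticky, so never move them with the gripper or the mallet), stand the sweep back upright on its long mat, and leave the other things on the bench where they are.

Things in the scene. Friction and masses are not known exactly. Their poses are not given: they have to be found in the camera images.
- mallet: Mallet standing on one face of its head. Head: upright cylinder 54 mm across, 80 mm tall. A wooden handle (24 mm wide, 22 mm tall) sticks out level along the mallet's +x, its centre line 45 mm above the lower face, ending 155 mm from the head's axis. Origin: centre of the lower (striking) face; z up. 0.42 kg. Grip the handle close to the head, e.g. 42 mm from its axis.
- mallet_mat: The mallet's fixed square black rubber mat, 100 x 100 x 3 mm; origin at the centre of its underside, on the bench.
- station: Fixed turntable stand, z up. Origin on the bench under the middle of a grey block (50 mm in x, 150 mm in y, 45 mm tall) with two lock pins, at y = -50 mm (right) and +50 mm (left). 170 mm from it along +x is the axis of the turntable: a cork-topped disc 210 mm across, top 51 mm above the bench, with an upside-down charcoal rubber grip 250 mm tall, 32 mm thick, standing on its middle.
- pin_right (a joint): Lock pin at the right end of the grey block, m: 0 is fully up, 0.018 fully down. It slides straight down against a light spring and about 7 N of friction (10 N in all), and stays where it is driven. It starts 0 to 4 mm down. It counts as fully down within 2 mm.
- pin_left (a joint): Lock pin at the left end of the grey block, m: 0 is fully up, 0.018 fully down. It slides straight down against a light spring and about 7 N of friction (10 N in all), and stays where it is driven. It starts 0 to 4 mm down. It counts as fully down within 2 mm.
- pin_right_top (a point): Centre of the right pin's flat round steel top (30 mm across), moving with the pin: 75 mm above the bench when fully up, 57 mm when fully down.
- pin_left_top (a point): Centre of the left pin's flat round steel top (30 mm across), moving with the pin: 75 mm above the bench when fully up, 57 mm when fully down.
- catch: Fixed three-sided scrap catch of aluminium sheet standing on the bench, no floor, walls 50 mm tall and 5 mm thick. Origin on the bench at the middle of its open mouth; +x points inwards. Inside it is 210 mm deep (x 0 to 0.21) and 320 mm wide (y -0.16 to 0.16).
- sweep: Bench sweep standing on its rubber foot: a wooden block 150 mm long (along its y), 28 mm thick (along its x) and 45 mm tall, with an upright dark wooden grip rib on top, 90 mm long (y), 22 mm thick (x), reaching to 95 mm above the foot. Origin: centre of the underside; z up. 0.35 kg. Grip the rib across its thickness, about 72 mm above the foot; push with either long face.
- sweep_mat: The sweep's fixed long black rubber mat, 50 mm (x) by 180 mm (y) by 3 mm thick; origin at the centre of its underside, on the bench.
- offcut1: Chunky rubber offcut of an old grip, 60 mm long (x), 32 mm wide, 22 mm tall, 40 g, lying on the bench, may be absent. Origin: centre of its underside.
- offcut2: Chunky rubber offcut of an old grip, 60 mm long (x), 32 mm wide, 22 mm tall, 40 g, lying on the bench, may be absent. Origin: centre of its underside.
- offcut3: Chunky rubber offcut of an old grip, 60 mm long (x), 32 mm wide, 22 mm tall, 40 g, lying on the bench, may be absent. Origin: centre of its underside.
- offcut4: Chunky rubber offcut of an old grip, 60 mm long (x), 32 mm wide, 22 mm tall, 40 g, lying on the bench, may be absent. Origin: centre of its underside.
- offcut5: Chunky rubber offcut of an old grip, 60 mm long (x), 32 mm wide, 22 mm tall, 40 g, lying on the bench, may be absent. Origin: centre of its underside.
- offcut6: Chunky rubber offcut of an old grip, 60 mm long (x), 32 mm wide, 22 mm tall, 40 g, lying on the bench, may be absent. Origin: centre of its underside.
- offcut7: Chunky rubber offcut of an old grip, 60 mm long (x), 32 mm wide, 22 mm tall, 40 g, lying on the bench, may be absent. Origin: centre of its underside.
- offcut8: Chunky rubber offcut of an old grip, 60 mm long (x), 32 mm wide, 22 mm tall, 40 g, lying on the bench, may be absent. Origin: centre of its underside.
- wood_head: Bystander: lacquered walnut fairway-wood head, about 100 mm across, 60 mm tall with its neck, lying on its sole; origin under its middle.
- gauge: Bystander: steel grip-alignment gauge, flat bar 130 mm (x) by 30 mm, 4 mm thick with a 20 mm tall stop at its +x end; origin under its middle.
- ferrule: Bystander: clear plastic ferrule, a tube 22 mm across and 34 mm tall, standing; origin at the centre of its underside.
- solvent: Bystander: solvent can 60 mm across, 100 mm tall, standing; origin at the centre of its underside.
- tape_roll: Bystander: roll of grip tape 90 mm across, 25 mm tall, lying flat; origin at the centre of its underside.
Things that resemble listed ones, but are neither listed nor needed, are in the scene too. What is meant by the sweep is not blue or red, and is the larger of those in its own colour.

How it is judged (in metres and radians):
On the way, in this order (a step that is already met when the one before it is completed fails the run):
1. both lock pins are fully down (within 2 mm) with the mallet's lower face at one of them (within 60 mm) (value of joint each of pin_left, pin_right above 0.016 m and (distance between mallet and pin_left_top below 0.06 m or distance between mallet and pin_right_top below 0.06 m)), for 0.05 s.
2. every offcut present is inside the catch (x of offcut1 in the frame of catch between 0.02 and 0.212 m and y of offcut1 in the frame of catch between -0.162 and 0.162 m and height (world z) of each of offcut1, offcut2, offcut3, offcut4, offcut5, offcut6, offcut7, offcut8 below 0.06 m and x of offcut2 in the frame of catch between 0.02 and 0.212 m and y of offcut2 in the frame of catch between -0.162 and 0.162 m and x of offcut3 in the frame of catch between 0.02 and 0.212 m and y of offcut3 in the frame of catch between -0.162 and 0.162 m and x of offcut4 in the frame of catch between 0.02 and 0.212 m and y of offcut4 in the frame of catch between -0.162 and 0.162 m and x of offcut5 in the frame of catch between 0.02 and 0.212 m and y of offcut5 in the frame of catch between -0.162 and 0.162 m and x of offcut6 in the frame of catch between 0.02 and 0.212 m and y of offcut6 in the frame of catch between -0.162 and 0.162 m and x of offcut7 in the frame of catch between 0.02 and 0.212 m and y of offcut7 in the frame of catch between -0.162 and 0.162 m and x of offcut8 in the frame of catch between 0.02 and 0.212 m and y of offcut8 in the frame of catch between -0.162 and 0.162 m), for 0.2 s.
At the end, for the whole second after the job is handed in: Both lock pins are within 2 mm of fully down; the centre of every offcut present lies inside the catch, at least 20 mm in from its mouth, at rest; mallet and sweep each stand upright (within 7 degrees) with their origin within 25 mm of the centre of their own mat, released and at rest (all of step 2 and value of joint each of pin_left, pin_right above 0.016 m and linear speed of each of offcut1, offcut2, offcut3, offcut4, offcut5, offcut6, offcut7, offcut8, mallet, sweep below 0.02 m/s and horizontal distance between mallet and mallet_mat below 0.025 m and angle between each of mallet, sweep's own z axis and vertical below 0.12 rad and height (world z) of each of mallet, sweep below 0.012 m and horizontal distance between sweep and sweep_mat below 0.025 m); the robot touches nothing.
It fails at once if an offcut is touched by the gripper, the arm or the mallet (contact force between any of the fingers, the arm, mallet and offcut1 above 1 N or contact force between any of the fingers, the arm, mallet and offcut2 above 1 N or contact force between any of the fingers, the arm, mallet and offcut3 above 1 N or contact force between any of the fingers, the arm, mallet and offcut4 above 1 N or contact force between any of the fingers, the arm, mallet and offcut5 above 1 N or contact force between any of the fingers, the arm, mallet and offcut6 above 1 N or contact force between any of the fingers, the arm, mallet and offcut7 above 1 N or contact force between any of the fingers, the arm, mallet and offcut8 above 1 N).
It fails at once if the gripper, the arm or the sweep presses on the turntable stand or a pin (contact force between any of the fingers, the arm, sweep and station above 2 N).
It fails at once if another thing on the bench is moved more than 30 mm or tipped (distance of any of wood_head, gauge, ferrule, solvent, tape_roll from where it was at the start of the episode above 0.03 m or angle between any of wood_head, gauge, ferrule, solvent, tape_roll's own z axis and vertical above 0.4 rad).
Of offcut1, offcut2, offcut3, offcut4, offcut5, offcut6, offcut7, offcut8 only 4 to 7 are there at a start; the rules pass over those that are not, and their reading is None.
At some moment in a run one of offcut1, offcut2, offcut3, offcut4, offcut5, offcut6, offcut7, offcut8 may be knocked a few centimetres aside while the robot is not near it.
It also fails if it takes over 210 s, if anything falls off the work surface, if the arm or the gripper's body presses on something with over 40 N, if the wrist force passes 120 N, or if a joint passes its speed limit or range.

ROBOT

A 6-joint arm with a two-finger parallel gripper is mounted at the origin on the work surface. World frame = base frame: x ahead of the robot, y to its left, z up, the work surface at z = 0. Lengths are in mm, angles in rad, forces in N, time in s.
With the tool pointing down it reaches from about 275 to 1000 mm from the base axis. Payload 8.4 kg.
Tool frame: the origin (TCP) lies at the very end of the fingers, on their centre line; the grasp point (between the pads) lies 19 mm behind it; z points along the fingers, y is the direction in which the jaws open and shut (so a half turn about z gives the same grasp; the last joint's range is limited). The gripper opens to 85 mm and grips with 20 to 120 N. Pads are 22 mm wide; open, the fingers measure 114 mm over their backs; the gripper's body (76 mm by 85 mm) begins 54 mm behind the grasp point. The pads swing forward as they close: fully open they stand 13 mm farther back than shut.
Start: joints at [-1.151, 0.353, 1.633, -0, 1.155, -0.002], TCP at [255.876, -570.224, 193.181] pointing down, gripper open.
Joint ranges: [-2.63, 2.63], [-0.92, 2.1], [0.06, 2.66], [-1.3, 4.44], [0, 2.69], [-3.02, 3.02]. Speed limits (rad/s): [2.22, 2.22, 2.79, 3.14, 3.14, 3.14].

INTERFACE

Orientations are given as [roll, pitch, yaw] about the fixed x, y, z axes, in that order (R = Rz(yaw) Ry(pitch) Rx(roll)).
In Python, from rig import sense, grab_frame, sign_off, masks_of gives the robot as it stands. The module is installed in compiled form; this text tells all that it offers.
- The arm moves only by the shell command python3 -m inch 'ROWS' [FORCE]. ROWS is JSON, a list of rows, each an object of numbers: "gripper": the finger opening in m, from 0 to 0.0854; "tx", "ty", "tz": the shift along the tool's x, y, z in m; "spin": the turn about the tool's z in degrees. In form: [{"gripper": .., "tx": .., "ty": .., "tz": .., "spin": ..}, ...]. A call has exactly 8 rows; each row shifts and turns the commanded pose from where the row before left it, along the tool's axes as they then stand; what a row does not reach is not made up. A row lasts 1/10 s, in which the tool goes at most 50 mm and 8.59 degrees, less where a joint would pass 70% of its speed; a pose out of reach is approached as far as the arm can. A call is refused whole if a number of a shift passes 0.05 or a number of a turn 8.59, either way. A call with a gripper value outside its range is refused whole. The fingers move at their own pace and stop on an object; FORCE is the grip in N (left out, the last holds). Time passes only in rows, so rows that do not move let the fingers close, or fill a call up. It gives the time, the measured TCP pose, the force and the opening at its end, in the units of the state.
- sense(): the state, without advancing time (a new reading comes with each control period).
- grab_frame(name): name is "scene" or "top" or "wrist"; returns a dict with "pixels" (480x640x3 uint8, red, green, blue), "K" (3x3 intrinsics, pixels), "k1" (the pictures are not rectified: a ray, as slopes to the right and down, at radius r is drawn at 1 + k1 r^2 times it, then the intrinsics apply), "extrinsics" (4x4, takes a point from camera to world coordinates). Camera axes: x right, y down, z forward; pixel columns grow to the right and rows downward; lengths in mm; the calibration is good to about 2 mm. A picture is of the moment at which its call begins. There is no depth.
- sign_off(): hands the job in, once; it reports no verdict.
Trained networks look in the newest picture that a camera, given by its name, has taken for a name from the list of things; names that differ only in an ending like _2 or _b are one class to them, and where a whole thing is asked for, a point or a joint stands for the part that bears it (a point fixed in the world has none). Each returns a list of dicts, best first, with "conf" (0 to 1); they miss things now and then, are a little off and sometimes report something else, mostly with a low value. They report only what shows in the picture. A call takes as long as a camera call. They do not tell look-alikes from the thing itself.
- masks_of(camera, target): "pixels" (480x640 bool, what is visible of it) and "centre" ([row, column] in pixels, amid what is visible of it).
The state is a dict: "clock": time; "qpos": joint angles; "qvel": joint speeds; "joint_efforts": joint torques, N m; "eef_pos": TCP position; "tcp_rot": TCP orientation; "contact_force": force on the tool from outside, world axes, zero at the start; "wrist_torque": the same for the moment, N m; "opening": opening from 0.0 (shut) to 1.0 (fully open).
Only numpy, scipy, OpenCV 4.12 (cv2) and the standard library are available. Lean on these libraries where they do the work, as an engineer would, in place of code of your own. Each camera call takes 0.05 s, during which the arm holds its last target.

## Working session

There is one attempt and no reset: what is moved stays moved. The work goes in short steps, Python scripts to look and compute and a shell command to move; the robot and the scene stay as the last step left them, time stands still between calls to the robot, and variables do not carry over. Pictures are saved under pics/ and viewed, and the job is handed in when it is done.

```bash
ls; mkdir -p pics; python3 - <<'E'
from rig import *
import cv2
print(sense())
for n in ["scene","top","wrist"]:
    f=grab_frame(n); cv2.imwrite(f"pics/{n}0.png",f["pixels"][:,:,::-1]); print(n,f["K"],f["k1"],f["extrinsics"])
E
```

```text
pics
{'clock': 0.0, 'qpos': array([-1.15141456e+00,  3.53685639e-01,  1.63419674e+00,  2.28119259e-05,
        1.15521264e+00, -2.39180954e-03]), 'qvel': array([-0.00115669, -0.00010252,  0.00053236,  0.00121855, -0.00011052,
        0.00030263]), 'joint_efforts': array([ 9.20646089e-04, -6.05241323e+01, -3.42062581e+01,  2.44154307e-04,
        9.43298161e-03, -1.47517045e-05]), 'eef_pos': array([ 255.63880953, -569.69493022,  192.41154084]), 'tcp_rot': array([-3.14009035e+00, -2.44496272e-05,  4.21764328e-01]), 'contact_force': array([ 0.45062674,  0.5272405 , -0.08629304]), 'wrist_torque': array([-0.04043804,  0.01787339,  0.01029929]), 'opening': 0.9970616506617772}
scene [[625.07100602   0.         316.21264922]
 [  0.         625.07100602 235.95803745]
 [  0.           0.           1.        ]] 0.04668456019107308 [[-1.99406988e-02  6.81369668e-01 -7.31667782e-01  1.55998155e+03]
 [ 9.99775792e-01  1.88029127e-02 -9.73733398e-03 -5.24994748e+01]
 [ 7.12276138e-03 -7.31697906e-01 -6.81591843e-01  1.07912726e+03]
 [ 0.00000000e+00  0.00000000e+00  0.00000000e+00  1.00000000e+00]]
top [[557.75979713   0.         323.82810795]
 [  0.         557.75979713 247.10905588]
 [  0.           0.           1.        ]] -0.07221717986784161 [[-2.24428659e-02 -9.97251628e-01  7.06081307e-02  3.94889921e+02]
 [-9.99743921e-01  2.21818612e-02 -4.47854326e-03 -7.37301935e+01]
 [ 2.90001481e-03 -7.06905608e-02 -9.97494077e-01  1.72649657e+03]
 [ 0.00000000e+00  0.00000000e+00  0.00000000e+00  1.00000000e+00]]
wrist [[353.16608686   0.         318.83434261]
 [  0.         353.16608686 238.88591425]
 [  0.           0.           1.        ]] -0.06091493667397744 [[ 4.10296512e-01 -8.78489866e-01 -2.44769947e-01  3.18006242e+02]
 [-9.11950647e-01 -3.95732313e-01 -1.08360294e-01 -5.42689399e+02]
 [-1.66995695e-03  2.67677963e-01 -9.63506990e-01  3.74149257e+02]
 [ 0.00000000e+00  0.00000000e+00  0.00000000e+00  1.00000000e+00]]
```

View pics/scene0.png

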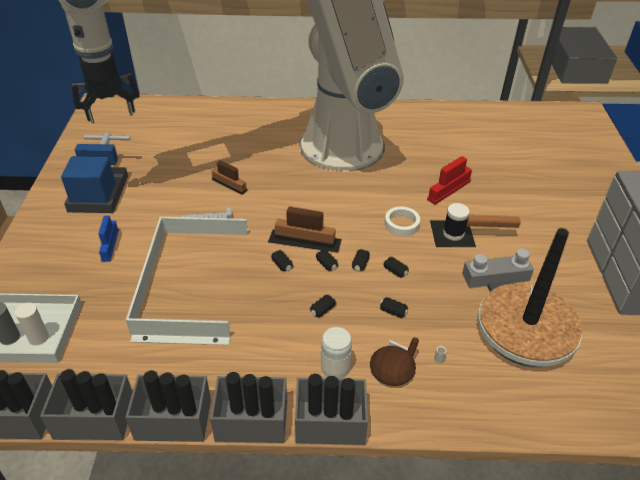

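View pics/top0.png

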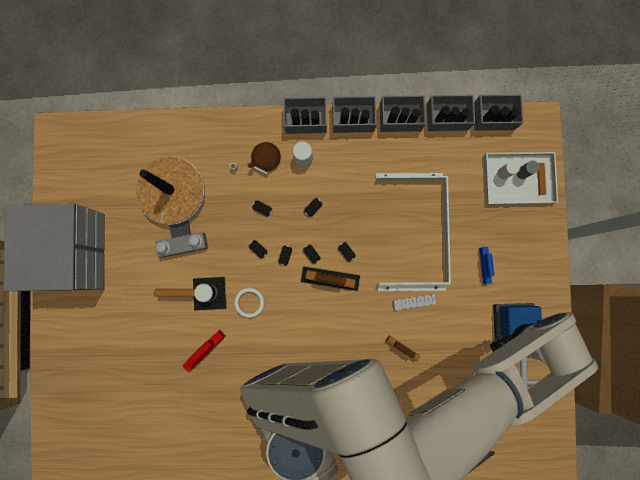

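View pics/wrist0.png

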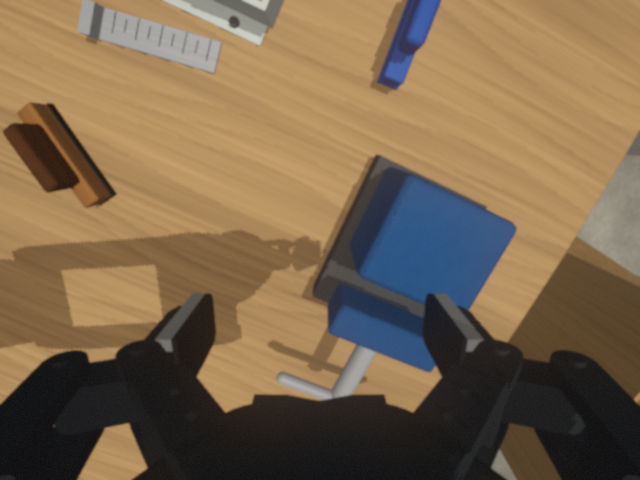

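The scene view shows six offcuts, at px (282,261), (327,260), (361,260), (397,267), (322,306) and (394,307). The catch opens towards +y, its mouth near top px (378,230). The large brown sweep is on its mat at top (330,279), and the mallet on its mat is at top (207,293) with the handle towards +y. The station block is at top (180,244).

```bash
cat > lib.py <<'E'
import numpy as np, cv2
from rig import *
def frame(n):
    f=grab_frame(n); return f
def dist(f):
    return np.array([f["k1"],0,0,0,0.])
def ray(f,uv):
    # undistort
    uv=np.asarray(uv,float).reshape(-1,1,2)
    p=cv2.undistortPointsIter(uv,f["K"],dist(f),None,None,(3,50,1e-9)).reshape(-1,2)
    d=np.c_[p,np.ones(len(p))]@f["extrinsics"][:3,:3].T
    return f["extrinsics"][:3,3],d
def back(f,uv,z):
    o,d=ray(f,uv); t=(z-o[2])/d[:,2]; return o+d*t[:,None]
def proj(f,P):
    P=np.asarray(P,float).reshape(-1,3); E=np.linalg.inv(f["extrinsics"])
    q=P@E[:3,:3].T+E[:3,3]
    p,_=cv2.projectPoints(q.reshape(-1,1,3),np.zeros(3),np.zeros(3),f["K"],dist(f)); return p.reshape(-1,2)
def show(f,name,crop=None,k=1):
    im=f["pixels"][:,:,::-1].copy()
    if crop: im=im[crop[1]:crop[3],crop[0]:crop[2]]
    if k!=1: im=cv2.resize(im,None,fx=k,fy=k,interpolation=cv2.INTER_CUBIC)
    cv2.imwrite("pics/"+name,im)
E
python3 - <<'E'
from lib import *
f={n:frame(n) for n in ["top","scene"]}
Z=dict(offcut1=11,mallet=40,mallet_mat=3,station=30,pin_right_top=60,catch=25,sweep=50,sweep_mat=3,wood_head=25,gauge=3,ferrule=17,solvent=50,tape_roll=12)
for n,z in Z.items():
  for c in f:
    for m in masks_of(c,n):
      if m["conf"]<0.3: continue
      ys,xs=np.nonzero(m["pixels"]); 
      pts=np.c_[xs,ys].astype(np.float32)
      W=back(f[c],pts,z)[:,:2].astype(np.float32)
      r=cv2.minAreaRect(W)
      print(n,c,round(m["conf"],2),np.round(m["centre"]),len(xs),"rect c",np.round(r[0]),"sz",np.round(r[1]),"a",round(r[2],1),"mean",np.round(W.mean(0)))
E
```

```text
offcut1 top 0.74 [252. 346.] 209 rect c [ 500. -150.] sz [62. 35.] a 32.3 mean [ 500. -150.]
offcut1 top 0.66 [248. 313.] 207 rect c [497. -41.] sz [63. 34.] a 35.6 mean [497. -41.]
offcut1 top 0.63 [249. 259.] 206 rect c [514. 124.] sz [60. 34.] a 47.3 mean [514. 124.]
offcut1 top 0.63 [254. 282.] 180 rect c [492.  42.] sz [31. 57.] a 70.6 mean [492.  42.]
offcut1 top 0.61 [209. 258.] 186 rect c [641. 110.] sz [60. 32.] a 62.1 mean [641. 110.]
offcut1 top 0.47 [207. 312.] 204 rect c [643. -50.] sz [33. 62.] a 44.0 mean [642. -49.]
offcut1 top 0.31 [165. 234.] 57 rect c [773. 195.] sz [22. 26.] a 89.5 mean [774. 195.]
offcut1 scene 0.84 [308. 393.] 374 rect c [643. 110.] sz [62. 43.] a 61.3 mean [643. 110.]
offcut1 scene 0.8 [269. 396.] 347 rect c [513. 124.] sz [70. 44.] a 42.6 mean [514. 124.]
offcut1 scene 0.73 [227. 401.] 677 rect c [348. 154.] sz [ 90. 114.] a 86.5 mean [349. 153.]
offcut1 scene 0.67 [307. 324.] 412 rect c [641. -46.] sz [44. 70.] a 48.5 mean [641. -47.]
offcut1 scene 0.64 [260. 285.] 307 rect c [ 500. -149.] sz [70. 39.] a 37.7 mean [ 500. -148.]
offcut1 scene 
[... 2897 characters left out ...]
ect c [464. 434.] sz [28. 52.] a 60.3 mean [462. 435.]
gauge scene 0.65 [216. 216.] 144 rect c [ 332. -346.] sz [ 30. 107.] a 17.2 mean [ 329. -335.]
ferrule scene 0.44 [358. 440.] 171 rect c [773. 195.] sz [22. 45.] a 71.4 mean [773. 195.]
ferrule scene 0.31 [259. 359.] 284 rect c [497.  40.] sz [36. 71.] a 68.6 mean [498.  41.]
solvent top 0.72 [157. 300.] 406 rect c [800. -23.] sz [58. 75.] a 89.0 mean [799. -22.]
solvent scene 0.97 [353. 339.] 1365 rect c [794. -21.] sz [ 61. 123.] a 88.8 mean [797. -21.]
tape_roll top 0.61 [312. 256.] 211 rect c [352. 150.] sz [83. 79.] a 62.5 mean [350. 150.]
tape_roll scene 0.83 [217. 404.] 592 rect c [347. 152.] sz [ 87. 111.] a 84.3 mean [348. 153.]
```

```bash
python3 - <<'E'
from lib import *
show(frame("top"),"t1.png",(140,140,460,380),2.5)
show(frame("scene"),"s1.png",(120,140,600,400),1.66)
E
```

```text
(no output)
```

View pics/t1.png

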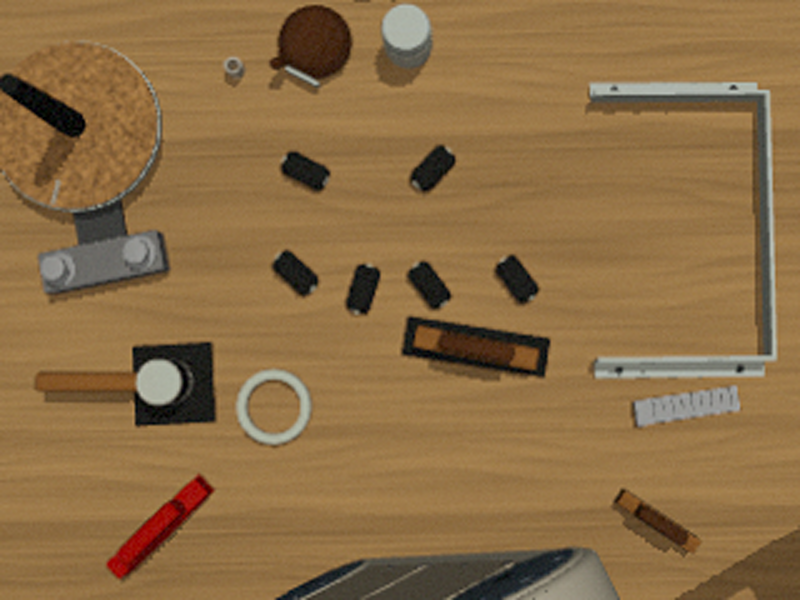

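View pics/s1.png

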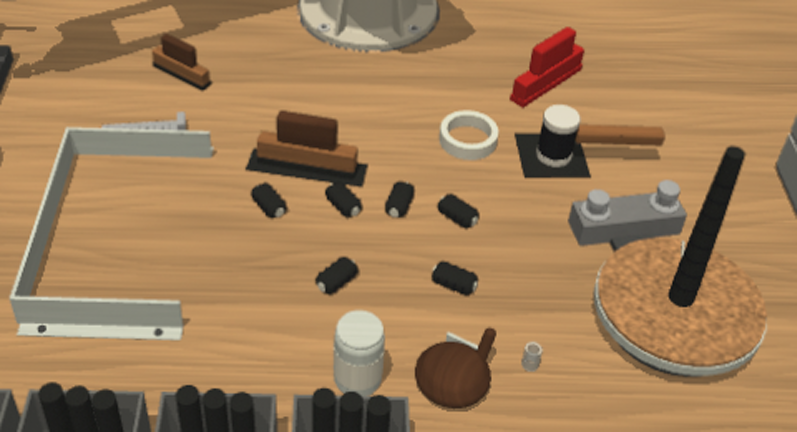

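The zoomed top view confirms six offcuts, the mallet head disc at crop (160,382) with its handle end at (37,381), pins at (57,268) and (140,252), and the sweep rib at (477,346). The gauge lies behind the catch's near wall.

```bash
python3 - <<'E'
from lib import *
f=frame("top")
g=lambda x,y:(x/2.5+140-.3,y/2.5+140-.3)
def b(n,x,y,z): print(n,np.round(back(f,[g(x,y)],z)[0],1))
b("mallet head",160,382,80); b("handle end",37,381,56); b("handle near",130,383,56)
b("pinL",57,268,72);b("pinR",140,252,72)
b("blk cornerL",41,270,45);b("blk corner",162,233,45);b("bc",45,292,45);b("bc",168,270,45)
b("rib a",439,341,95);b("rib b",514,352,95)
b("catch far end",590,92,50);b("near end",596,366,50);b("corner f",768,92,50);b("corner n",774,358,50)
s=frame("scene")
h=lambda x,y:(120+x/1.66,140+y/1.66)
def c(n,x,y,z): print(n,np.round(back(s,[h(x,y)],z)[0],1))
c("head",561,118,80);c("handle end",663,132,56);c("pinR",598,198,72);c("pinL",668,186,72)
c("rib",308,120,95);c("riba",278,117,95);c("ribb",338,124,95);c("catch f",181,302,50);c("catch n",210,133,50)
E
```

```text
mallet head [385.  276.4  80. ]
handle end [389.  430.4  56. ]
handle near [384.4 317.7  56. ]
pinL [523.4 401.   72. ]
pinR [540.3 300.9  72. ]
blk cornerL [523.5 428.5  45. ]
blk corner [565.2 280.   45. ]
bc [496.6 423.6  45. ]
bc [520. 273.  45.]
rib a [426.  -54.2  95. ]
rib b [ 411.2 -141.6   95. ]
catch far end [ 725.7 -244.1   50. ]
near end [ 392.6 -241.5   50. ]
corner f [ 721.5 -462.3   50. ]
corner n [ 397.1 -456.9   50. ]
head [388.5 278.5  80. ]
handle end [388.4 432.9  56. ]
pinR [546.3 307.2  72. ]
pinL [520.  407.6  72. ]
rib [420.7 -93.9  95. ]
riba [ 415.3 -137.7   95. ]
ribb [428.3 -50.3  95. ]
catch f [ 725.  -244.8   50. ]
catch n [ 402.4 -241.1   50. ]
```

```bash
python3 -m inch '[{"spin":-8.2},{"spin":-8.2},{"spin":-8.2},{"spin":-8.2},{"spin":-8.2},{"spin":-8.2},{"spin":-8.3},{"spin":-8.3}]' 100
```

```text
$[0]: bad value
```

```bash
python3 -m inch '[{"gripper":0.085,"tx":0,"ty":0,"tz":0,"spin":-8.2},{"gripper":0.085,"tx":0,"ty":0,"tz":0,"spin":-8.2},{"gripper":0.085,"tx":0,"ty":0,"tz":0,"spin":-8.2},{"gripper":0.085,"tx":0,"ty":0,"tz":0,"spin":-8.2},{"gripper":0.085,"tx":0,"ty":0,"tz":0,"spin":-8.2},{"gripper":0.085,"tx":0,"ty":0,"tz":0,"spin":-8.2},{"gripper":0.085,"tx":0,"ty":0,"tz":0,"spin":-8.3},{"gripper":0.085,"tx":0,"ty":0,"tz":0,"spin":-8.3}]' 100
```

```text
clock: 2.55
eef_pos: [255.9, -570.2, 193.2]
tcp_rot: [3.142, -0.0, 1.576]
contact_force: [-0.2, 0.3, 0.2]
opening: 0.993
```

```bash
python3 -m inch '[{"gripper":0.085,"tx":0.037,"ty":0.0055,"tz":0,"spin":0.9},{"gripper":0.085,"tx":0.037,"ty":0.0055,"tz":0,"spin":0},{"gripper":0.085,"tx":0.037,"ty":0.0055,"tz":0,"spin":0},{"gripper":0.085,"tx":0.037,"ty":0.0055,"tz":0,"spin":0},{"gripper":0.085,"tx":0.037,"ty":0.0055,"tz":0,"spin":0},{"gripper":0.085,"tx":0.037,"ty":0.0055,"tz":0,"spin":0},{"gripper":0.085,"tx":0.037,"ty":0.0055,"tz":0,"spin":0},{"gripper":0.085,"tx":0.037,"ty":0.0055,"tz":0,"spin":0}]' 
python3 -m inch '[{"gripper":0.085,"tx":0.037,"ty":0.0055,"tz":0,"spin":0},{"gripper":0.085,"tx":0.037,"ty":0.0055,"tz":0,"spin":0},{"gripper":0.085,"tx":0.037,"ty":0.0055,"tz":0,"spin":0},{"gripper":0.085,"tx":0.037,"ty":0.0055,"tz":0,"spin":0},{"gripper":0.085,"tx":0.037,"ty":0.0055,"tz":0,"spin":0},{"gripper":0.085,"tx":0.037,"ty":0.0055,"tz":0,"spin":0},{"gripper":0.085,"tx":0.037,"ty":0.0055,"tz":0,"spin":0},{"gripper":0.085,"tx":0.037,"ty":0.0055,"tz":0,"spin":0}]' 
python3 -m inch '[{"gripper":0.085,"tx":0.037,"ty":0.0055,"tz":0,"spin":0},{"gripper":0.085,"tx":0.037,"ty":0.0055,"tz":0,"spin":0},{"gripper":0.085,"tx":0.037,"ty":0.0055,"tz":0,"spin":0},{"gripper":0.085,"tx":0.037,"ty":0.0055,"tz":0,"spin":0},{"gripper":0.085,"tx":0.037,"ty":0.0055,"tz":0,"spin":0},{"gripper":0.085,"tx":0.037,"ty":0.0055,"tz":0,"spin":0},{"gripper":0.085,"tx":0.037,"ty":0.0055,"tz":0,"spin":0},{"gripper":0.085,"tx":0.035,"ty":0.003,"tz":0,"spin":0}]' 
python3 - <<'E'
from lib import *
f=frame("wrist");show(f,"w1.png");s=sense();print(s["eef_pos"],s["tcp_rot"],s["qpos"])
for m in masks_of("wrist","mallet"):
    ys,xs=np.nonzero(m["pixels"]);print(m["conf"],m["centre"],len(xs))
E
```

```text
clock: 3.35
eef_pos: [304.2, -273.6, 193.4]
tcp_rot: [3.141, 0.0, 1.554]
contact_force: [-0.3, 0.5, 0.8]
opening: 0.995
clock: 4.15
eef_pos: [353.0, 21.9, 193.5]
tcp_rot: [3.14, 0.0, 1.555]
contact_force: [0.2, -0.2, -0.3]
opening: 0.996
clock: 4.95
eef_pos: [399.4, 315.5, 193.3]
tcp_rot: [3.141, -0.0, 1.555]
contact_force: [0.7, 0.0, 0.7]
opening: 0.995
[400.48639228 320.08818768 193.60938331] [ 3.139896   -0.00388793  1.55496514] [0.66991987 0.17521917 1.87278186 0.0021822  1.08981742 0.68474841]
0.57 [213.4, 301.7] 7110
```

View pics/w1.png

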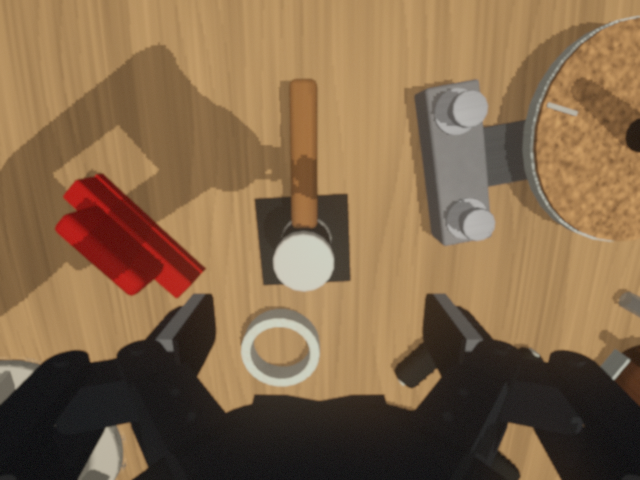

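The wrist view shows the mallet's white head disc at (303,260), its handle running up to (304,80), and the pins at (465,110) and (473,222).

```bash
python3 - <<'E'
from lib import *
f=frame("wrist");t=frame("top");s=frame("scene")
for n,uv,z in [("head",(303,260),83),("hend",(304,80),59),("hnear",(304,222),59),("pinL",(467,110),73),("pinR",(474,222),73)]:
    print(n,np.round(back(f,[uv],z)[0],1))
# triangulate pins
def tri(obs):
    A=np.zeros((3,3));b=np.zeros(3)
    for ff,uv in obs:
        o,d=ray(ff,[uv]);d=d[0]/np.linalg.norm(d);M=np.eye(3)-np.outer(d,d);A+=M;b+=M@o
    return np.round(np.linalg.solve(A,b),1)
print("R",tri([(f,(474,222)),(s,(480.2,259.3))]),tri([(f,(474,222)),(t,(195.7,240.5))]))
print("L",tri([(f,(467,110)),(s,(522.4,252))]),tri([(f,(467,110)),(t,(162.5,246.9))]))
print("head",tri([(f,(303,260)),(s,(458,211))]))
E
```

```text
head [386.2 285.1  83. ]
hend [389.6 435.3  59. ]
hnear [386.8 313.7  59. ]
pinL [523.3 409.4  73. ]
pinR [538. 315.  73.]
R [540.6 311.3  65.4] [544.9 308.   51. ]
L [522.3 408.   74.3] [526.1 407.5  60.5]
head [385.  281.2  76.1]
```

```bash
python3 - <<'E'
from lib import *
s0=sense();print(s0["eef_pos"])
f=frame("wrist");print(f["extrinsics"][:3,3])
for uv in [(257,198),(347,195),(350,281),(264,284)]: print(np.round(back(f,[uv],3)[0],1))
for n in ["mallet_mat","tape_roll"]:
  for c in ["wrist","top","scene"]:
    ff=frame(c)
    for m in masks_of(c,n):
      if m["conf"]<.4: continue
      ys,xs=np.nonzero(m["pixels"]);W=back(ff,np.c_[xs,ys],3 if n=="mallet_mat" else 25)[:,:2].astype(np.float32);r=cv2.minAreaRect(W);print(n,c,m["conf"],np.round(r[0],1),np.round(r[1]))
E
```

```text
[398.78257928 313.16755447 192.93008505]
[400.47793916 380.53333055 374.47985929]
[333.6 323.2   3. ]
[429. 325.   3.]
[433.  227.4   3. ]
[335.5 225.    3. ]
mallet_mat wrist 0.55 [382.  278.5] [100. 100.]
mallet_mat top 0.63 [381.4 273.4] [105. 102.]
mallet_mat scene 0.87 [381.2 277. ] [101.  99.]
tape_roll wrist 0.65 [354. 158.] [100.  88.]
tape_roll top 0.61 [354.  149.7] [83. 83.]
tape_roll top 0.58 [495.6 -42.4] [65. 35.]
tape_roll scene 0.7 [363.4 149.6] [ 86. 113.]
```

```bash
python3 - <<'E'
from lib import *
for i in range(6):
    f=frame("wrist");s=sense();print(s["clock"],np.round(s["eef_pos"],1),np.round(s["qvel"][0],3))
show(f,"w2.png",(220,60,540,300),2.5)
E
```

```text
5.9 [399.2 313.6 193.2] 0.0
5.95 [399.2 313.6 193.2] -0.0
6.0 [399.2 313.7 193.2] 0.001
6.05 [399.2 313.7 193.2] 0.001
6.1 [399.2 313.7 193.2] -0.001
6.15 [399.2 313.7 193.1] 0.001
```

View pics/w2.png

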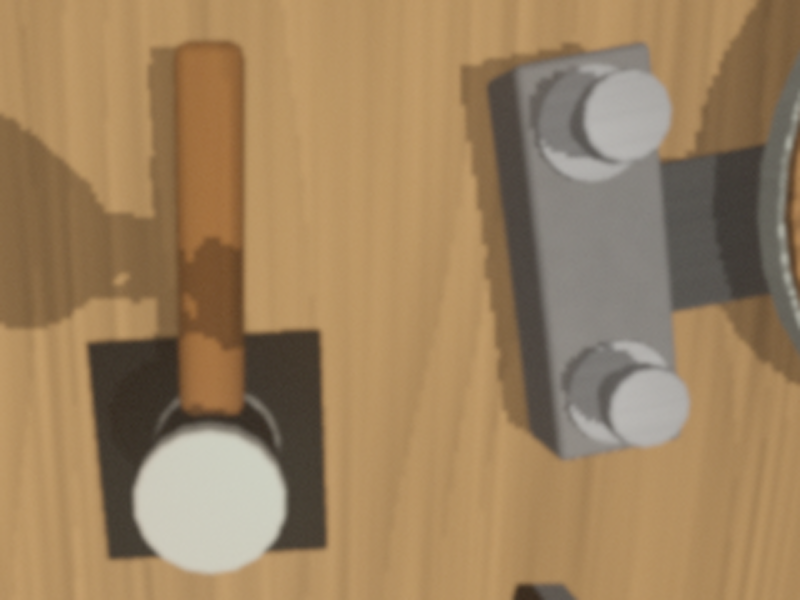

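Settled now. The crop shows the head disc at (210,498), the handle end at (209,43), and pin tops at (627,115) and (648,405).

```bash
python3 - <<'E'
from lib import *
f=frame("wrist");t=frame("top");s=frame("scene")
g=lambda x,y:(x/2.5+220-.3,y/2.5+60-.3)
for n,uv,z in [("head",(210,498),83),("hend",(209,43),59),("hnear",(212,400),59),("pinL",(627,115),73),("pinR",(648,405),73)]:
    print(n,np.round(back(f,[g(*uv)],z)[0],1))
def tri(obs):
    A=np.zeros((3,3));b=np.zeros(3)
    for ff,uv in obs:
        o,d=ray(ff,[uv]);d=d[0]/np.linalg.norm(d);M=np.eye(3)-np.outer(d,d);A+=M;b+=M@o
    X=np.linalg.solve(A,b);return np.round(X,1),[np.round(proj(ff,X)[0]-uv,1) for ff,uv in obs]
print("R",tri([(f,g(648,405)),(s,(480.2,259.3)),(t,(195.7,240.5))]))
print("L",tri([(f,g(627,115)),(s,(522.4,252)),(t,(162.5,246.9))]))
print("head",tri([(f,g(210,498)),(s,(458,211)),(t,(203.7,292.5))]))
E
```

```text
head [385.9 282.2  83. ]
hend [388.5 433.6  59. ]
hnear [386.4 311.8  59. ]
pinL [525.1 408.5  73. ]
pinR [541.4 311.   73. ]
R (array([542.4, 306.8,  66.8]), [array([-2.4,  2.9]), array([-0.8,  0.4]), array([-1.6, -0.5])])
L (array([523.6, 405. ,  74.7]), [array([-1.3,  4.2]), array([-0.5,  0.3]), array([-1.6, -0.1])])
head (array([385.1, 278.9,  76.4]), [array([-0.5,  1.1]), array([-0.3,  0.3]), array([-0.6, -0. ])])
```

```bash
python3 -m inch '[{"gripper":0.085,"tx":0.007,"ty":-0.0125,"tz":0,"spin":0},{"gripper":0.085,"tx":0,"ty":0,"tz":0.03,"spin":0},{"gripper":0.085,"tx":0,"ty":0,"tz":0.03,"spin":0},{"gripper":0.085,"tx":0,"ty":0,"tz":0.03,"spin":0},{"gripper":0.085,"tx":0,"ty":0,"tz":0.03,"spin":0},{"gripper":0.085,"tx":0,"ty":0,"tz":0.025,"spin":0},{"gripper":0.085,"tx":0,"ty":0,"tz":0.018,"spin":0},{"gripper":0.085,"tx":0,"ty":0,"tz":0,"spin":0}]' 
python3 -m inch '[{"gripper":0.01,"tx":0,"ty":0,"tz":0,"spin":0},{"gripper":0.01,"tx":0,"ty":0,"tz":0,"spin":0},{"gripper":0.01,"tx":0,"ty":0,"tz":0,"spin":0},{"gripper":0.01,"tx":0,"ty":0,"tz":0,"spin":0},{"gripper":0.01,"tx":0,"ty":0,"tz":0,"spin":0},{"gripper":0.01,"tx":0,"ty":0,"tz":0,"spin":0},{"gripper":0.01,"tx":0,"ty":0,"tz":0,"spin":0},{"gripper":0.01,"tx":0,"ty":0,"tz":0,"spin":0}]' 120
python3 - <<'E'
from lib import *
s=sense();print(s)
show(frame("wrist"),"w3.png")
E
```

```text
clock: 7.1
eef_pos: [384.6, 320.0, 28.1]
tcp_rot: [-3.138, 0.003, 1.555]
contact_force: [-0.1, -0.3, 0.2]
opening: 0.993
clock: 7.9
eef_pos: [386.8, 320.8, 30.2]
tcp_rot: [-3.142, -0.0, 1.554]
contact_force: [0.0, 0.7, 0.3]
opening: 0.116
{'clock': 7.9, 'qpos': array([6.89375911e-01, 3.92497262e-01, 2.02101657e+00, 2.47241403e-05,
       7.28096899e-01, 7.05697928e-01]), 'qvel': array([ 0.00130174, -0.00045568,  0.00259437,  0.00104962, -0.00038284,
       -0.0002533 ]), 'joint_efforts': array([ 3.38229493e-04, -5.19337142e+01, -2.28057075e+01,  3.27077960e-04,
        1.18044078e-03,  2.87611720e-04]), 'eef_pos': array([386.82923787, 320.8105054 ,  30.19946436]), 'tcp_rot': array([-3.14156823e+00, -8.00342414e-07,  1.55445586e+00]), 'contact_force': array([0.03218947, 0.67410755, 0.27462934]), 'wrist_torque': array([-0.04435862, -0.03459762, -0.00774104]), 'opening': 0.11560527807341933}
```

View pics/w3.png

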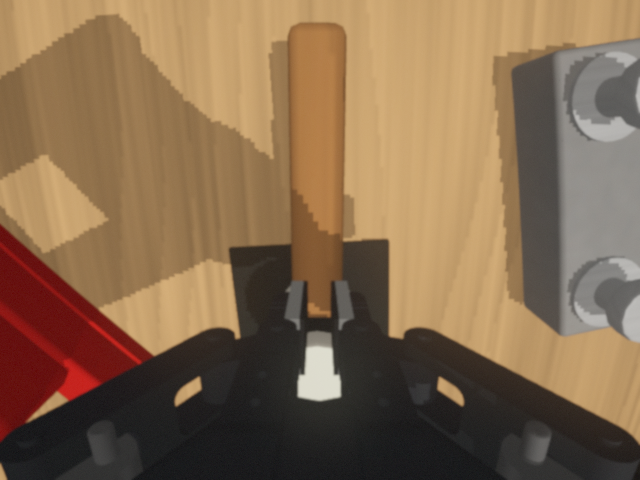

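The wrist image shows the pads at (297,300) and (341,300) around the handle. The reading is 10 mm, though, where a 24 mm handle should hold them at about 0.28, so I'll check this from the scene camera.

```bash
python3 - <<'E'
from lib import *
show(frame("scene"),"s3.png",(400,130,560,250),5)
show(frame("wrist"),"w4.png",(240,220,400,340),5)
print(sense()["opening"])
E
```

```text
0.11696205643932912
```

View pics/s3.png

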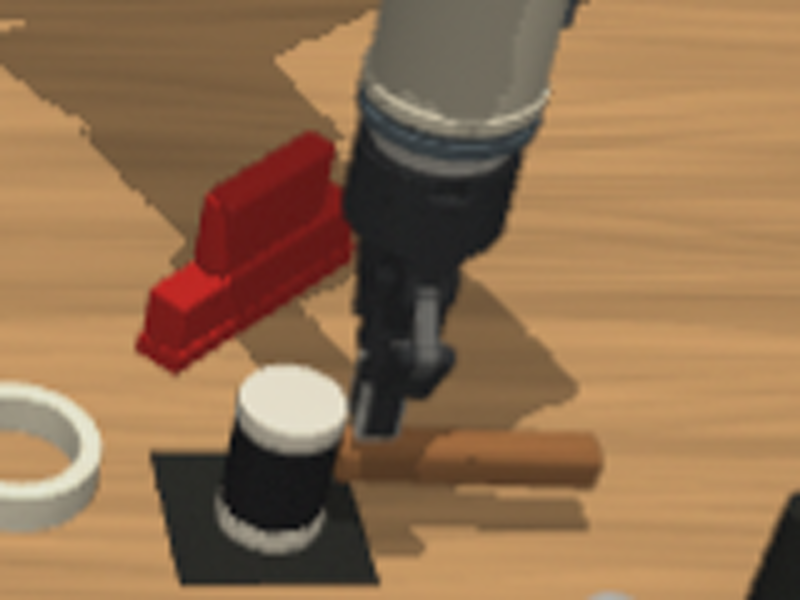

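View pics/w4.png

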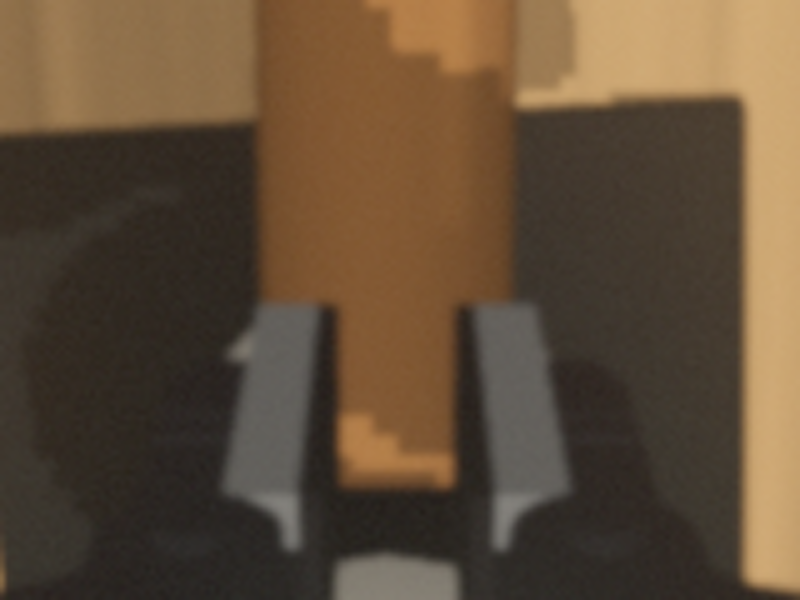

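```bash
python3 - <<'E'
from lib import *
s=frame("scene")
for z in (30,40,50,60,70): print(z,proj(s,[[392,320,z]])[0], back(s,[(475,217.4)],z)[0])
s=sense();print(s["eef_pos"],s["qpos"],s["contact_force"])
E
```

```text
30 [471.62020542 227.48024956] [353.42638742 334.7265998   30.        ]
40 [472.33336723 224.50106426] [364.92694804 331.03566459  40.        ]
50 [473.05319194 221.49548549] [376.42750867 327.34472938  50.        ]
60 [473.77977793 218.4631403 ] [387.9280693  323.65379417  60.        ]
70 [474.51322558 215.4036484 ] [399.42862993 319.96285896  70.        ]
[386.80817348 320.81852509  30.14239203] [6.89423569e-01 3.92615451e-01 2.02100842e+00 7.50548447e-06
 7.28060985e-01 7.05699202e-01] [ 0.05563813 -0.60974176 -0.36928628]
```

The fingers closed above the handle: in the scene image the tips (crop (375,437)) sit at about z≈62, while the reported TCP is z=30. I'll reopen, go down in small steps, and check with the cameras and the force reading.

```bash
python3 -m inch '[{"gripper":0.085,"tx":0,"ty":0,"tz":0,"spin":0},{"gripper":0.085,"tx":0,"ty":0,"tz":0,"spin":0},{"gripper":0.085,"tx":0,"ty":0,"tz":0,"spin":0},{"gripper":0.085,"tx":0,"ty":0,"tz":0,"spin":0},{"gripper":0.085,"tx":0,"ty":0,"tz":0,"spin":0},{"gripper":0.085,"tx":0,"ty":0,"tz":0,"spin":0},{"gripper":0.085,"tx":0,"ty":0,"tz":0,"spin":0},{"gripper":0.085,"tx":0,"ty":0,"tz":0,"spin":0}]' 
python3 - <<'E'
from lib import *
show(frame("scene"),"s4.png",(400,130,560,250),5)
f=frame("wrist");show(f,"w5.png")
s=sense();print(s["opening"],s["eef_pos"])
print(proj(f,[s["eef_pos"],s["eef_pos"]+[42,0,0],s["eef_pos"]-[42,0,0],s["eef_pos"]+[0,0,33],s["eef_pos"]+[42,0,45]]))
E
```

```text
clock: 8.9
eef_pos: [386.8, 320.9, 30.2]
tcp_rot: [3.142, -0.0, 1.555]
contact_force: [-0.5, -0.1, 0.8]
opening: 0.994
0.9938841237094033 [386.812331   320.85645479  30.18281084]
[[317.9297487  268.70463709]
 [394.61423297 267.53425128]
 [241.42141138 269.70047132]
 [317.70671338 293.83042082]
 [416.19156352 303.92601002]]
```

View pics/s4.png

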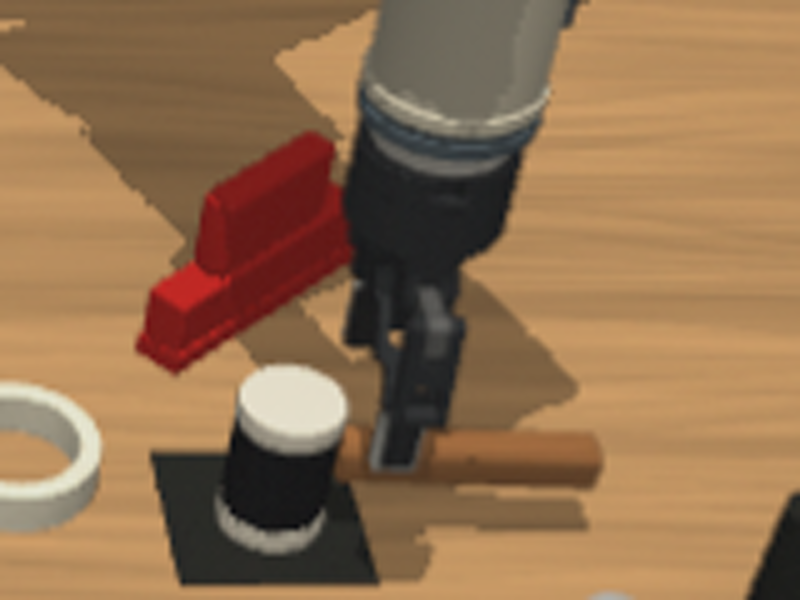

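View pics/w5.png

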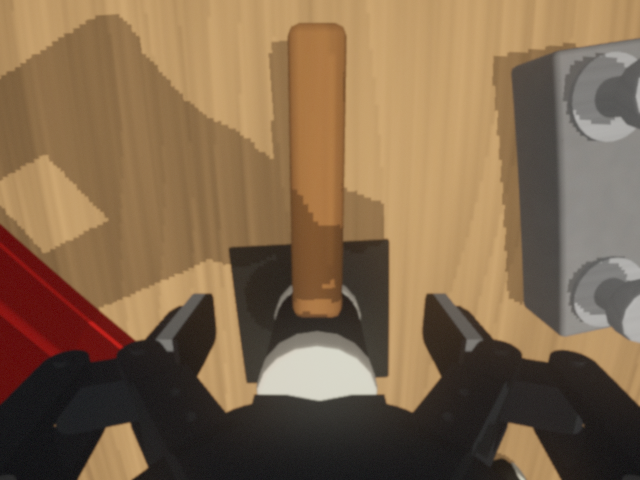

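```bash
python3 - <<'E'
from lib import *
f=frame("wrist");s=frame("scene")
e=sense()["eef_pos"]
for h in (25,30,35,40,45,50,55):
  for o in (0,11):
    a=proj(f,[e+[5,o,h],e+[-5,o,h]]); b=proj(f,[e+[42.5,o,h],e+[-42.5,o,h]])
    c=proj(s,[e+[17,-11,h],e+[17,11,h]]); d=proj(s,[e+[54,-11,h],e+[54,11,h]])
    print(h,o,"gap",round(a[0,0]-a[1,0],1),"y",np.round(a[0,1],1),"open",np.round(b[0],1),np.round(b[1],1),"scene",np.round((c-[400,130])*5)[:].tolist() if o==0 else "", np.round((d-[400,130])*5).tolist() if o==0 else "")
E
```

```text
25 0 gap 20.9 y 286.8 open [406.3 285.5] [229.5 288. ] scene [[350.0, 465.0], [395.0, 466.0]] [[363.0, 516.0], [408.0, 517.0]]
25 11 gap 21.3 y 265.1 open [407.5 263.9] [227.5 266.5] scene  
30 0 gap 21.5 y 291.1 open [408.8 289.7] [226.9 292.2] scene [[352.0, 458.0], [397.0, 458.0]] [[364.0, 509.0], [410.0, 509.0]]
30 11 gap 21.9 y 268.8 open [410.2 267.6] [224.8 270.2] scene  
35 0 gap 22.1 y 295.6 open [411.5 294.2] [224.1 296.8] scene [[354.0, 450.0], [399.0, 451.0]] [[366.0, 501.0], [412.0, 502.0]]
35 11 gap 22.6 y 272.8 open [412.9 271.4] [221.9 274.1] scene  
40 0 gap 22.8 y 300.4 open [414.3 298.9] [221.2 301.6] scene [[356.0, 442.0], [401.0, 443.0]] [[368.0, 493.0], [414.0, 494.0]]
40 11 gap 23.3 y 277.0 open [415.9 275.6] [218.9 278.3] scene  
45 0 gap 23.5 y 305.5 open [417.3 304. ] [218.2 306.7] scene [[357.0, 435.0], [403.0, 435.0]] [[370.0, 486.0], [416.0, 486.0]]
45 11 gap 24.0 y 281.4 open [419.  279.9] [215.6 282.8] scene  
50 0 gap 24.3 y 310.9 open [420.5 309.3] [214.9 312.1] scene [[359.0, 427.0], [405.0, 428.0]] [[372.0, 478.0], [418.0, 479.0]]
50 11 gap 24.9 y 286.2 open [422.4 284.6] [212.2 287.5] scene  
55 0 gap 25.1 y 316.7 open [424. 315.] [211.4 317.9] scene [[361.0, 419.0], [407.0, 420.0]] [[374.0, 470.0], [420.0, 471.0]]
55 11 gap 25.7 y 291.3 open [425.9 289.6] [208.5 292.6] scene
```

Both cameras agree that the real fingertips are about 44 mm (closed) or 56 mm (open) behind the reported TCP. I'll go down another 44 mm, watching the force.

```bash
python3 -m inch '[{"gripper":0.085,"tx":0,"ty":0,"tz":0.01,"spin":0},{"gripper":0.085,"tx":0,"ty":0,"tz":0.01,"spin":0},{"gripper":0.085,"tx":0,"ty":0,"tz":0.01,"spin":0},{"gripper":0.085,"tx":0,"ty":0,"tz":0.008,"spin":0},{"gripper":0.085,"tx":0,"ty":0,"tz":0.006,"spin":0},{"gripper":0.085,"tx":0,"ty":0,"tz":0,"spin":0},{"gripper":0.02,"tx":0,"ty":0,"tz":0,"spin":0},{"gripper":0.02,"tx":0,"ty":0,"tz":0,"spin":0}]' 
python3 -m inch '[{"gripper":0.01,"tx":0,"ty":0,"tz":0,"spin":0},{"gripper":0.01,"tx":0,"ty":0,"tz":0,"spin":0},{"gripper":0.01,"tx":0,"ty":0,"tz":0,"spin":0},{"gripper":0.01,"tx":0,"ty":0,"tz":0,"spin":0},{"gripper":0.01,"tx":0,"ty":0,"tz":0,"spin":0},{"gripper":0.01,"tx":0,"ty":0,"tz":0,"spin":0},{"gripper":0.01,"tx":0,"ty":0,"tz":0,"spin":0},{"gripper":0.01,"tx":0,"ty":0,"tz":0,"spin":0}]' 120
python3 - <<'E'
from lib import *
show(frame("scene"),"s5.png",(400,130,560,250),5)
E
```

```text
clock: 9.9
eef_pos: [387.1, 321.1, -13.5]
tcp_rot: [3.141, -0.0, 1.554]
contact_force: [-0.0, 0.4, -0.2]
opening: 0.684
clock: 10.7
eef_pos: [386.9, 321.0, -13.3]
tcp_rot: [3.141, -0.0, 1.554]
contact_force: [-1.4, -0.1, 5.6]
opening: 0.266
```

View pics/s5.png

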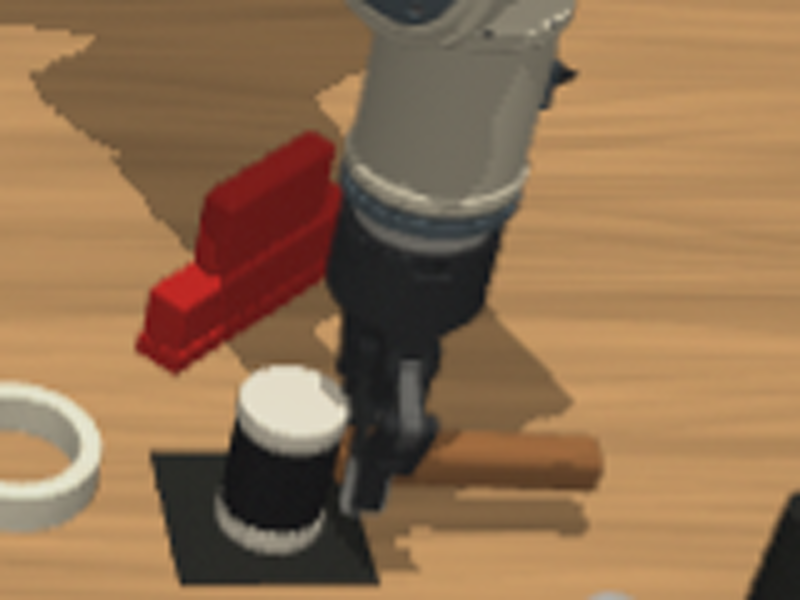

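Opening 0.266 (≈23 mm) means the handle is held, and the image shows the pads straddling it. I'll lift, then move over the right pin.

```bash
python3 -m inch '[{"gripper":0.01,"tx":0,"ty":0,"tz":-0.01,"spin":0},{"gripper":0.01,"tx":0,"ty":0,"tz":-0.02,"spin":0},{"gripper":0.01,"tx":0,"ty":0,"tz":-0.02,"spin":0},{"gripper":0.01,"tx":0,"ty":0,"tz":-0.02,"spin":0},{"gripper":0.01,"tx":0,"ty":0,"tz":-0.02,"spin":0},{"gripper":0.01,"tx":0,"ty":0,"tz":-0.02,"spin":0},{"gripper":0.01,"tx":0,"ty":0,"tz":0,"spin":0},{"gripper":0.01,"tx":0,"ty":0,"tz":0,"spin":0}]' 
python3 -m inch '[{"gripper":0.01,"tx":0.004,"ty":0.02,"tz":0,"spin":0},{"gripper":0.01,"tx":0.005,"ty":0.025,"tz":0,"spin":0},{"gripper":0.01,"tx":0.005,"ty":0.025,"tz":0,"spin":0},{"gripper":0.01,"tx":0.005,"ty":0.025,"tz":0,"spin":0},{"gripper":0.01,"tx":0.005,"ty":0.025,"tz":0,"spin":0},{"gripper":0.01,"tx":0.005,"ty":0.025,"tz":0,"spin":0},{"gripper":0.01,"tx":0.0025,"ty":0.0105,"tz":0,"spin":0},{"gripper":0.01,"tx":0,"ty":0,"tz":0,"spin":0}]' 
python3 - <<'E'
from lib import *
for i in range(4): f=frame("scene")
show(f,"s6.png",(400,130,600,280),4)
print(sense()["eef_pos"])
show(frame("wrist"),"w6.png")
E
```

```text
clock: 11.55
eef_pos: [386.8, 320.8, 96.2]
tcp_rot: [3.141, -0.0, 1.555]
contact_force: [-0.1, 0.2, -2.8]
opening: 0.266
clock: 12.35
eef_pos: [543.1, 349.5, 94.6]
tcp_rot: [-3.14, 0.001, 1.554]
contact_force: [-0.5, -0.1, -3.8]
opening: 0.265
[541.25879986 349.3544263   95.60869061]
```

View pics/s6.png

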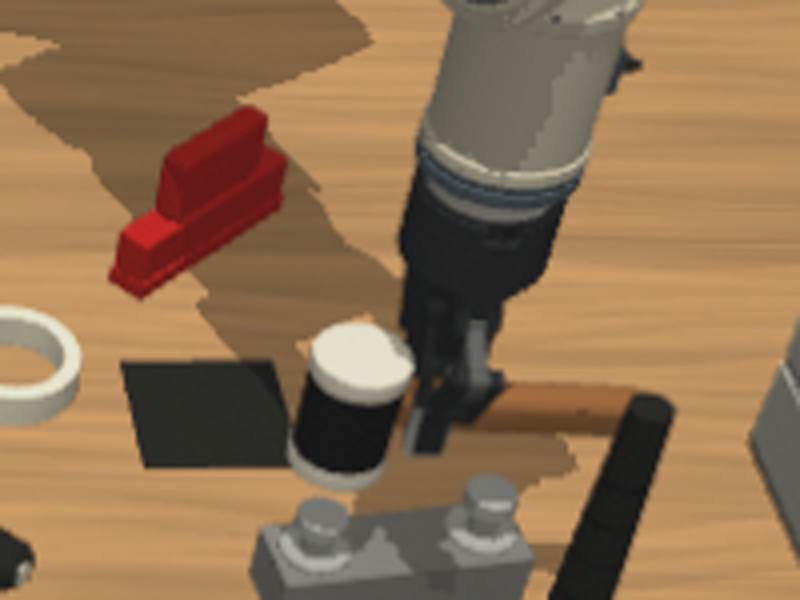

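View pics/w6.png

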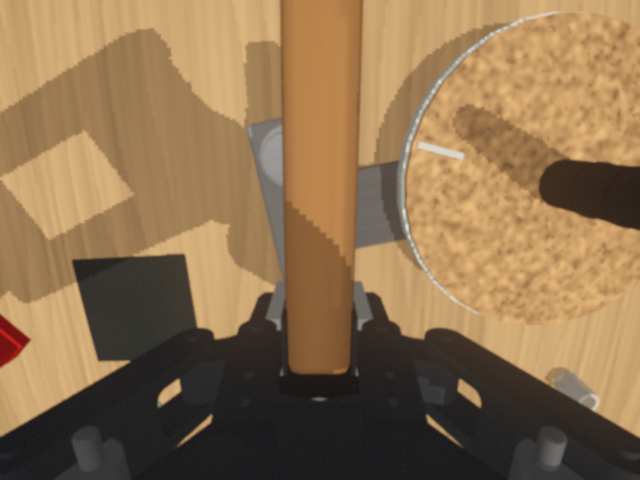

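The scene view shows the mallet upright, hanging above and behind the right pin (crop (322,515)). I'll check its pose by projection before striking.

```bash
python3 - <<'E'
from lib import *
f=frame("scene"); e=sense()["eef_pos"];print(e)
im=f["pixels"][:,:,::-1].copy()
th=np.linspace(0,2*np.pi,60)
def ring(c,r,col):
    p=proj(f,np.c_[c[0]+r*np.cos(th),c[1]+r*np.sin(th),np.full(60,c[2])])
    cv2.polylines(im,[np.int32(p*8)],True,col,1,shift=3)
im=cv2.resize(im,None,fx=1,fy=1)
h=[e[0]-.7,e[1]-42,e[2]+16.3]
ring(h,27,(0,255,0));ring([h[0],h[1],h[2]+80],27,(0,0,255))
ring([542,308,73],15,(255,0,255));ring([524,406,73],15,(255,0,0))
cv2.imwrite("pics/s7.png",cv2.resize(im[130:280,400:600],None,fx=4,fy=4,interpolation=cv2.INTER_CUBIC))
E
```

```text
[541.78422983 349.66393688  96.13114776]
```

View pics/s7.png

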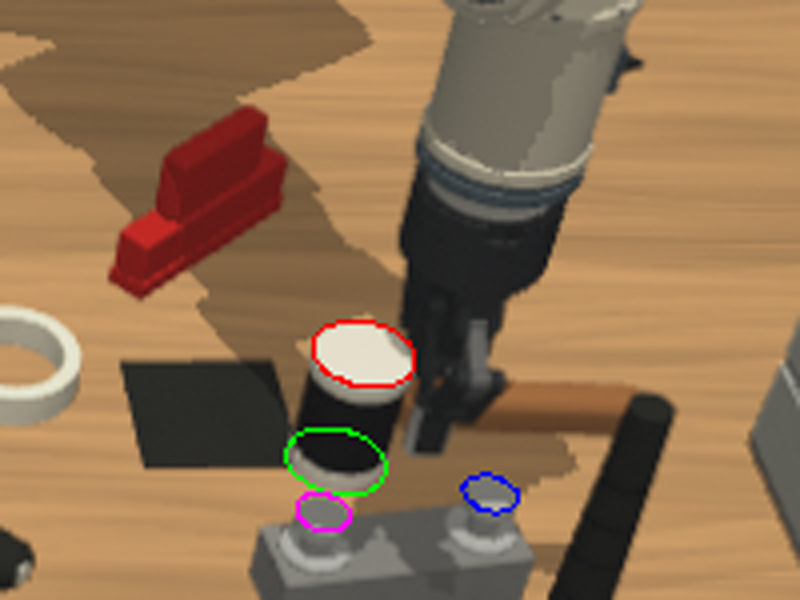

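```bash
python3 -m inch '[{"gripper":0.01,"tx":0,"ty":0,"tz":0.012,"spin":0},{"gripper":0.01,"tx":0,"ty":0,"tz":0.012,"spin":0},{"gripper":0.01,"tx":0,"ty":0,"tz":0.008,"spin":0},{"gripper":0.01,"tx":0,"ty":0,"tz":0.006,"spin":0},{"gripper":0.01,"tx":0,"ty":0,"tz":0.005,"spin":0},{"gripper":0.01,"tx":0,"ty":0,"tz":0.004,"spin":0},{"gripper":0.01,"tx":0,"ty":0,"tz":0.003,"spin":0},{"gripper":0.01,"tx":0,"ty":0,"tz":0.002,"spin":0}]' 
python3 -m inch '[{"gripper":0.01,"tx":0,"ty":0,"tz":0.001,"spin":0},{"gripper":0.01,"tx":0,"ty":0,"tz":0.001,"spin":0},{"gripper":0.01,"tx":0,"ty":0,"tz":0,"spin":0},{"gripper":0.01,"tx":0,"ty":0,"tz":0,"spin":0},{"gripper":0.01,"tx":0,"ty":0,"tz":0,"spin":0},{"gripper":0.01,"tx":0,"ty":0,"tz":0,"spin":0},{"gripper":0.01,"tx":0,"ty":0,"tz":0,"spin":0},{"gripper":0.01,"tx":0,"ty":0,"tz":0,"spin":0}]'
```

```text
clock: 13.45
eef_pos: [542.4, 349.7, 44.3]
tcp_rot: [-3.141, 0.0, 1.554]
contact_force: [-4.9, -0.5, 4.5]
opening: 0.266
clock: 14.25
eef_pos: [542.9, 349.9, 42.3]
tcp_rot: [3.141, -0.0, 1.554]
contact_force: [-4.1, -1.1, 4.1]
opening: 0.265
```

```bash
python3 -m inch '[{"gripper":0.01,"tx":0,"ty":0,"tz":0.001,"spin":0},{"gripper":0.01,"tx":0,"ty":0,"tz":0.001,"spin":0},{"gripper":0.01,"tx":0,"ty":0,"tz":0.001,"spin":0},{"gripper":0.01,"tx":0,"ty":0,"tz":0,"spin":0},{"gripper":0.01,"tx":0,"ty":0,"tz":0,"spin":0},{"gripper":0.01,"tx":0,"ty":0,"tz":0,"spin":0},{"gripper":0.01,"tx":0,"ty":0,"tz":0,"spin":0},{"gripper":0.01,"tx":0,"ty":0,"tz":0,"spin":0}]'
```

```text
clock: 15.05
eef_pos: [543.0, 350.1, 40.3]
tcp_rot: [3.141, -0.001, 1.554]
contact_force: [-6.7, -1.6, 12.1]
opening: 0.265
```

```bash
python3 -m inch '[{"gripper":0.01,"tx":0,"ty":0,"tz":0.001,"spin":0},{"gripper":0.01,"tx":0,"ty":0,"tz":0.001,"spin":0},{"gripper":0.01,"tx":0,"ty":0,"tz":0.001,"spin":0},{"gripper":0.01,"tx":0,"ty":0,"tz":0,"spin":0},{"gripper":0.01,"tx":0,"ty":0,"tz":0,"spin":0},{"gripper":0.01,"tx":0,"ty":0,"tz":0,"spin":0},{"gripper":0.01,"tx":0,"ty":0,"tz":0,"spin":0},{"gripper":0.01,"tx":0,"ty":0,"tz":0,"spin":0}]'
```

```text
clock: 15.85
eef_pos: [543.3, 350.8, 39.7]
tcp_rot: [3.14, -0.002, 1.554]
contact_force: [-12.0, -1.8, 33.4]
opening: 0.264
```

Force climbs steeply with under 1 mm of further travel, so the right pin is on its stop. Now the left pin.

```bash
python3 -m inch '[{"gripper":0.01,"tx":0,"ty":0,"tz":-0.01,"spin":0},{"gripper":0.01,"tx":0,"ty":0,"tz":-0.02,"spin":0},{"gripper":0.01,"tx":0,"ty":0,"tz":-0.02,"spin":0},{"gripper":0.01,"tx":0,"ty":0,"tz":-0.01,"spin":0},{"gripper":0.01,"tx":0.024,"ty":-0.005,"tz":0,"spin":0},{"gripper":0.01,"tx":0.024,"ty":-0.005,"tz":0,"spin":0},{"gripper":0.01,"tx":0.025,"ty":-0.005,"tz":0,"spin":0},{"gripper":0.01,"tx":0.025,"ty":-0.005,"tz":0,"spin":0}]' 
python3 - <<'E'
from lib import *
for i in range(5): f=frame("scene"); 
e=sense()["eef_pos"];print(e)
im=f["pixels"][:,:,::-1].copy()
th=np.linspace(0,2*np.pi,60)
def ring(c,r,col):
    p=proj(f,np.c_[c[0]+r*np.cos(th),c[1]+r*np.sin(th),np.full(60,c[2])])
    cv2.polylines(im,[np.int32(p*8)],True,col,1,shift=3)
h=[e[0]-.7,e[1]-42,e[2]+16.3]
ring(h,27,(0,255,0));ring([h[0],h[1],h[2]+80],27,(0,0,255))
ring([542,308,57],15,(255,0,255));ring([524,406,73],15,(255,0,0))
cv2.imwrite("pics/s8.png",cv2.resize(im[130:280,400:600],None,fx=4,fy=4,interpolation=cv2.INTER_CUBIC))
E
```

```text
clock: 16.65
eef_pos: [524.4, 449.0, 95.4]
tcp_rot: [3.141, -0.0, 1.554]
contact_force: [0.2, 0.5, -4.8]
opening: 0.267
[524.25259816 447.60442969  95.35328204]
```

View pics/s8.png

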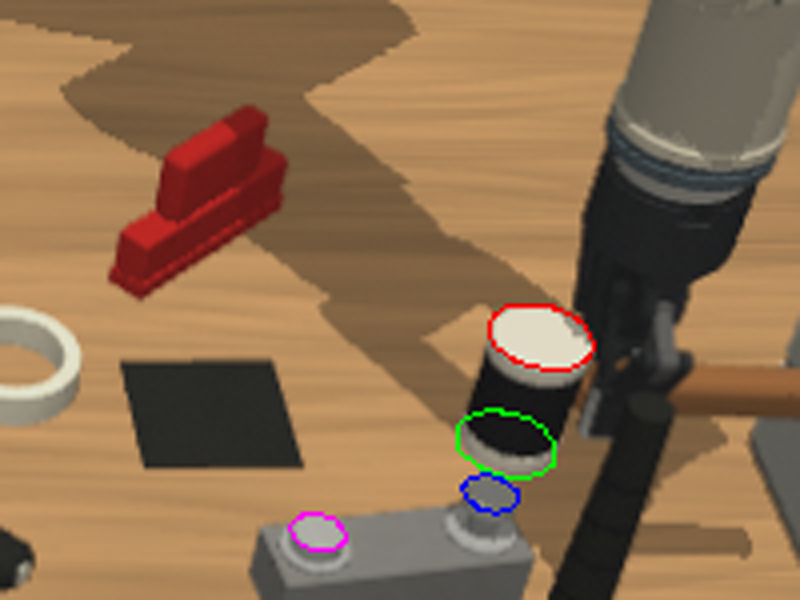

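The right pin is down: its top fills the ring drawn at z=57. The mallet is still upright and sits above the left pin.

```bash
python3 -m inch '[{"gripper":0.01,"tx":0,"ty":0,"tz":0.012,"spin":0},{"gripper":0.01,"tx":0,"ty":0,"tz":0.012,"spin":0},{"gripper":0.01,"tx":0,"ty":0,"tz":0.008,"spin":0},{"gripper":0.01,"tx":0,"ty":0,"tz":0.006,"spin":0},{"gripper":0.01,"tx":0,"ty":0,"tz":0.006,"spin":0},{"gripper":0.01,"tx":0,"ty":0,"tz":0.004,"spin":0},{"gripper":0.01,"tx":0,"ty":0,"tz":0.004,"spin":0},{"gripper":0.01,"tx":0,"ty":0,"tz":0.003,"spin":0}]' 
python3 -m inch '[{"gripper":0.01,"tx":0,"ty":0,"tz":0.001,"spin":0},{"gripper":0.01,"tx":0,"ty":0,"tz":0.001,"spin":0},{"gripper":0.01,"tx":0,"ty":0,"tz":0.001,"spin":0},{"gripper":0.01,"tx":0,"ty":0,"tz":0.001,"spin":0},{"gripper":0.01,"tx":0,"ty":0,"tz":0,"spin":0},{"gripper":0.01,"tx":0,"ty":0,"tz":0,"spin":0},{"gripper":0.01,"tx":0,"ty":0,"tz":0,"spin":0},{"gripper":0.01,"tx":0,"ty":0,"tz":0,"spin":0}]'
```

```text
clock: 17.7
eef_pos: [524.2, 447.6, 41.4]
tcp_rot: [-3.141, 0.001, 1.555]
contact_force: [-3.8, -4.5, 4.4]
opening: 0.266
clock: 18.5
eef_pos: [524.4, 448.2, 39.9]
tcp_rot: [3.141, -0.0, 1.554]
contact_force: [-8.0, -6.2, 22.1]
opening: 0.263
```

```bash
python3 -m inch '[{"gripper":0.01,"tx":0,"ty":0,"tz":0.001,"spin":0},{"gripper":0.01,"tx":0,"ty":0,"tz":0.001,"spin":0},{"gripper":0.01,"tx":0,"ty":0,"tz":0,"spin":0},{"gripper":0.01,"tx":0,"ty":0,"tz":0,"spin":0},{"gripper":0.01,"tx":0,"ty":0,"tz":-0.01,"spin":0},{"gripper":0.01,"tx":0,"ty":0,"tz":-0.02,"spin":0},{"gripper":0.01,"tx":0,"ty":0,"tz":-0.02,"spin":0},{"gripper":0.01,"tx":0,"ty":0,"tz":-0.01,"spin":0}]' 
python3 - <<'E'
from lib import *
for i in range(5): f=frame("scene"); 
e=sense()["eef_pos"];print(e)
im=f["pixels"][:,:,::-1].copy()
th=np.linspace(0,2*np.pi,60)
def ring(c,r,col):
    p=proj(f,np.c_[c[0]+r*np.cos(th),c[1]+r*np.sin(th),np.full(60,c[2])])
    cv2.polylines(im,[np.int32(p*8)],True,col,1,shift=3)
h=[e[0]-.7,e[1]-42,e[2]+16.3]
ring(h,27,(0,255,0));ring([h[0],h[1],h[2]+80],27,(0,0,255))
ring([542,308,57],15,(255,0,255));ring([524,406,57],15,(255,0,0))
cv2.imwrite("pics/s9.png",cv2.resize(im[130:280,400:600],None,fx=4,fy=4,interpolation=cv2.INTER_CUBIC))
E
```

```text
clock: 19.3
eef_pos: [525.5, 449.2, 96.9]
tcp_rot: [3.139, -0.002, 1.555]
contact_force: [0.7, 0.9, -2.4]
opening: 0.265
[523.93124318 447.7379601   93.99719906]
```

View pics/s9.png

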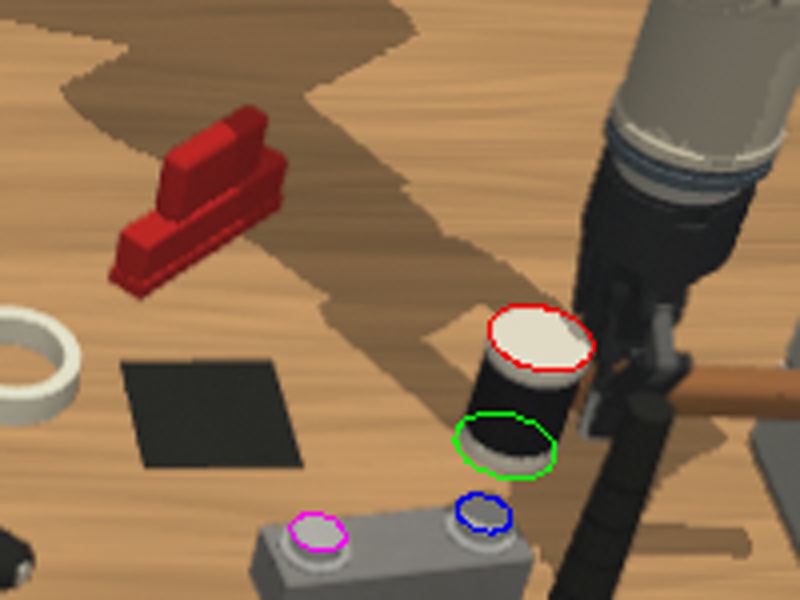

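Both pins are flush with their z=57 rings. Now I'll return the mallet to the mat centre at (382,277).

```bash
python3 -m inch '[{"gripper":0.01,"tx":-0.0164,"ty":-0.0174,"tz":0,"spin":0},{"gripper":0.01,"tx":-0.0164,"ty":-0.0174,"tz":0,"spin":0},{"gripper":0.01,"tx":-0.0164,"ty":-0.0174,"tz":0,"spin":0},{"gripper":0.01,"tx":-0.0164,"ty":-0.0174,"tz":0,"spin":0},{"gripper":0.01,"tx":-0.0164,"ty":-0.0174,"tz":0,"spin":0},{"gripper":0.01,"tx":-0.0164,"ty":-0.0174,"tz":0,"spin":0},{"gripper":0.01,"tx":-0.0164,"ty":-0.0174,"tz":0,"spin":0},{"gripper":0.01,"tx":-0.0164,"ty":-0.0174,"tz":0,"spin":0}]' 
python3 -m inch '[{"gripper":0.01,"tx":0,"ty":0,"tz":0.01,"spin":0},{"gripper":0.01,"tx":0,"ty":0,"tz":0.02,"spin":0},{"gripper":0.01,"tx":0,"ty":0,"tz":0.02,"spin":0},{"gripper":0.01,"tx":0,"ty":0,"tz":0.02,"spin":0},{"gripper":0.01,"tx":0,"ty":0,"tz":0.015,"spin":0},{"gripper":0.01,"tx":0,"ty":0,"tz":0.01,"spin":0},{"gripper":0.01,"tx":0,"ty":0,"tz":0.005,"spin":0},{"gripper":0.01,"tx":0,"ty":0,"tz":0,"spin":0}]' 
python3 -m inch '[{"gripper":0.01,"tx":0,"ty":0,"tz":0.001,"spin":0},{"gripper":0.01,"tx":0,"ty":0,"tz":0.001,"spin":0},{"gripper":0.01,"tx":0,"ty":0,"tz":0.001,"spin":0},{"gripper":0.01,"tx":0,"ty":0,"tz":0.001,"spin":0},{"gripper":0.01,"tx":0,"ty":0,"tz":0.001,"spin":0},{"gripper":0.01,"tx":0,"ty":0,"tz":0,"spin":0},{"gripper":0.01,"tx":0,"ty":0,"tz":0,"spin":0},{"gripper":0.01,"tx":0,"ty":0,"tz":0,"spin":0}]'
```

```text
clock: 20.35
eef_pos: [381.8, 318.1, 94.2]
tcp_rot: [-3.14, 0.001, 1.555]
contact_force: [0.1, -0.4, -3.5]
opening: 0.26
clock: 21.15
eef_pos: [382.9, 319.1, -5.5]
tcp_rot: [-3.141, 0.001, 1.555]
contact_force: [-1.1, 1.0, -3.3]
opening: 0.263
clock: 21.95
eef_pos: [383.1, 319.2, -9.8]
tcp_rot: [-3.142, -0.0, 1.554]
contact_force: [-0.2, -0.1, -3.6]
opening: 0.265
```

```bash
python3 -m inch '[{"gripper":0.01,"tx":0,"ty":0,"tz":0.001,"spin":0},{"gripper":0.01,"tx":0,"ty":0,"tz":0.001,"spin":0},{"gripper":0.01,"tx":0,"ty":0,"tz":0.001,"spin":0},{"gripper":0.01,"tx":0,"ty":0,"tz":0.0005,"spin":0},{"gripper":0.01,"tx":0,"ty":0,"tz":0,"spin":0},{"gripper":0.01,"tx":0,"ty":0,"tz":0,"spin":0},{"gripper":0.01,"tx":0,"ty":0,"tz":0,"spin":0},{"gripper":0.01,"tx":0,"ty":0,"tz":0,"spin":0}]'
```

```text
clock: 22.75
eef_pos: [383.1, 319.2, -13.2]
tcp_rot: [-3.142, -0.0, 1.555]
contact_force: [-2.6, -0.0, 0.9]
opening: 0.267
```

```bash
python3 -m inch '[{"gripper":0.085,"tx":0,"ty":0,"tz":0,"spin":0},{"gripper":0.085,"tx":0,"ty":0,"tz":0,"spin":0},{"gripper":0.085,"tx":0,"ty":0,"tz":0,"spin":0},{"gripper":0.085,"tx":0,"ty":0,"tz":0,"spin":0},{"gripper":0.085,"tx":0,"ty":0,"tz":-0.01,"spin":0},{"gripper":0.085,"tx":0,"ty":0,"tz":-0.02,"spin":0},{"gripper":0.085,"tx":0,"ty":0,"tz":-0.03,"spin":0},{"gripper":0.085,"tx":0,"ty":0,"tz":-0.04,"spin":0}]' 
python3 - <<'E'
from lib import *
for i in range(3): f=frame("scene")
show(f,"s10.png",(200,130,600,380),2)
e=sense();print(e["eef_pos"],e["qpos"],e["opening"])
for c in ["top","scene"]:
    ff=frame(c)
    for m in masks_of(c,"sweep")+masks_of(c,"sweep_mat"):
      ys,xs=np.nonzero(m["pixels"]);print(c,m["conf"],m["centre"],len(xs))
show(frame("top"),"t10.png",(140,140,460,380),2.5)
E
```

```text
clock: 23.55
eef_pos: [382.2, 318.4, 87.3]
tcp_rot: [-3.14, 0.002, 1.555]
contact_force: [0.5, 0.4, -0.4]
opening: 0.993
[384.79605993 320.59766604  89.66678229] [ 6.91644052e-01  2.91338431e-01  1.99283272e+00 -2.59980722e-06
  8.51688825e-01  7.07967899e-01] 0.9967958689240063
top 0.73 [242.2, 195.0] 66
top 0.72 [340.1, 214.4] 229
top 0.66 [268.1, 483.6] 404
top 0.63 [279.0, 329.8] 429
top 0.56 [348.2, 402.2] 231
top 0.42 [306.5, 258.9] 320
top 0.59 [273.0, 334.2] 389
scene 0.93 [179.0, 448.7] 1146
scene 0.92 [175.9, 230.1] 678
scene 0.83 [223.9, 304.5] 1658
scene 0.69 [239.3, 108.2] 639
scene 0.73 [242.6, 303.9] 394
```

View pics/s10.png

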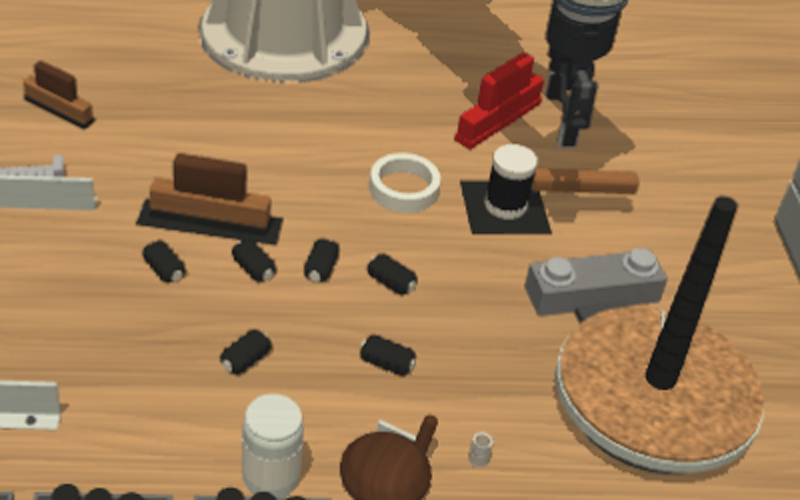

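View pics/t10.png

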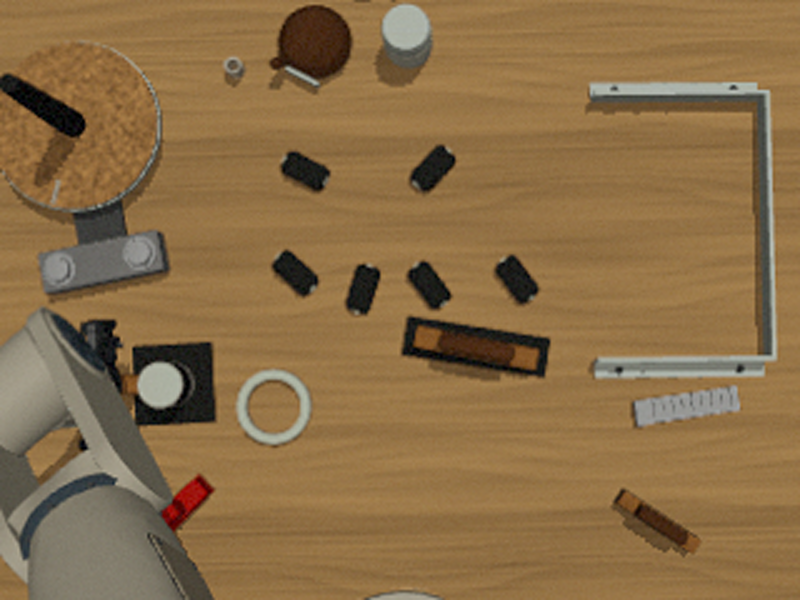

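The mallet stands upright on its mat with both pins flush, and everything else looks unmoved. Next I'll move over the sweep at about (420,-96), long axis near 81°.

```bash
python3 -m inch '[{"gripper":0.085,"tx":-0.026,"ty":0.0027,"tz":0,"spin":0},{"gripper":0.085,"tx":-0.026,"ty":0.0027,"tz":0,"spin":0},{"gripper":0.085,"tx":-0.026,"ty":0.0027,"tz":-0.01,"spin":0},{"gripper":0.085,"tx":-0.026,"ty":0.0027,"tz":-0.01,"spin":0},{"gripper":0.085,"tx":-0.026,"ty":0.0027,"tz":-0.01,"spin":0},{"gripper":0.085,"tx":-0.026,"ty":0.0027,"tz":-0.01,"spin":0},{"gripper":0.085,"tx":-0.026,"ty":0.0027,"tz":-0.01,"spin":0},{"gripper":0.085,"tx":-0.026,"ty":0.0027,"tz":-0.01,"spin":0}]' 
python3 -m inch '[{"gripper":0.085,"tx":-0.026,"ty":0.0027,"tz":0,"spin":0},{"gripper":0.085,"tx":-0.026,"ty":0.0027,"tz":0,"spin":0},{"gripper":0.085,"tx":-0.026,"ty":0.0027,"tz":0,"spin":0},{"gripper":0.085,"tx":-0.026,"ty":0.0027,"tz":0,"spin":0},{"gripper":0.085,"tx":-0.026,"ty":0.0027,"tz":0,"spin":0},{"gripper":0.085,"tx":-0.026,"ty":0.0027,"tz":0,"spin":0},{"gripper":0.085,"tx":-0.026,"ty":0.0027,"tz":0,"spin":8.1},{"gripper":0.085,"tx":0,"ty":0,"tz":0,"spin":0}]' 
python3 - <<'E'
from lib import *
for i in range(5): f=frame("wrist")
show(f,"w11.png")
e=sense();print(e["eef_pos"],e["tcp_rot"],e["qpos"])
E
```

```text
clock: 24.85
eef_pos: [400.9, 109.8, 146.6]
tcp_rot: [-3.141, 0.0, 1.555]
contact_force: [0.9, 0.3, 0.5]
opening: 1.0
clock: 25.65
eef_pos: [417.3, -73.5, 146.2]
tcp_rot: [-3.141, 0.001, 1.407]
contact_force: [0.7, 0.4, -0.1]
opening: 0.993
[416.9418955  -70.67481082 146.41290581] [-3.14086573e+00 -2.35896813e-04  1.41505689e+00] [-1.71660533e-01  9.29078657e-02  2.09144402e+00  2.74189042e-04
  9.57971371e-01 -1.60789743e-02]
```

View pics/w11.png

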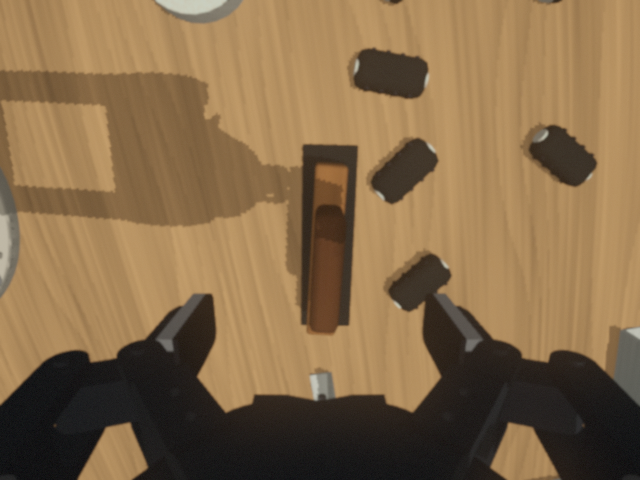

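The wrist view shows the rib from (330,210) to (324,330) on the mat, and the offcuts well clear of the rib.

```bash
python3 - <<'E'
from lib import *
f=frame("wrist");print(sense()["eef_pos"])
a=back(f,[(330,207)],98)[0];b=back(f,[(322,332)],98)[0];print(a,b,np.degrees(np.arctan2(*(a-b)[[1,0]])),(a+b)/2)
c=back(f,[(303,146),(357,147),(349,326),(302,325)],3);print(np.round(c),c.mean(0), np.degrees(np.arctan2(*(c[0]+c[1]-c[2]-c[3])[[1,0]])))
t=frame("top")
for m in masks_of("top","sweep_mat")[:1]:
  pass
E
```

```text
[417.0081653  -70.65363625 146.47491925]
[428.58842322 -46.77465303  98.        ] [ 409.32927433 -137.49536669   98.        ] 78.01458408262162 [418.95884877 -92.13500986  98.        ]
[[ 413.   -6.    3.]
 [ 461.  -14.    3.]
 [ 430. -190.    3.]
 [ 382. -181.    3.]] [421.57447546 -97.81723887   3.        ] 80.12954907663575
```

```bash
python3 -m inch '[{"gripper":0.085,"tx":-0.0246,"ty":0.007,"tz":0,"spin":1},{"gripper":0.085,"tx":0,"ty":0,"tz":0.03,"spin":0},{"gripper":0.085,"tx":0,"ty":0,"tz":0.03,"spin":0},{"gripper":0.085,"tx":0,"ty":0,"tz":0.03,"spin":0},{"gripper":0.085,"tx":0,"ty":0,"tz":0.02,"spin":0},{"gripper":0.085,"tx":0,"ty":0,"tz":0.015,"spin":0},{"gripper":0.085,"tx":0,"ty":0,"tz":0.0095,"spin":0},{"gripper":0.085,"tx":0,"ty":0,"tz":0,"spin":0}]' 
python3 -m inch '[{"gripper":0.01,"tx":0,"ty":0,"tz":0,"spin":0},{"gripper":0.01,"tx":0,"ty":0,"tz":0,"spin":0},{"gripper":0.01,"tx":0,"ty":0,"tz":0,"spin":0},{"gripper":0.01,"tx":0,"ty":0,"tz":0,"spin":0},{"gripper":0.01,"tx":0,"ty":0,"tz":0,"spin":0},{"gripper":0.01,"tx":0,"ty":0,"tz":0,"spin":0},{"gripper":0.01,"tx":0,"ty":0,"tz":0,"spin":0},{"gripper":0.01,"tx":0,"ty":0,"tz":0,"spin":0}]' 120
python3 - <<'E'
from lib import *
show(frame("scene"),"s12.png",(220,150,420,300),4)
E
```

```text
clock: 26.85
eef_pos: [419.6, -96.3, 11.4]
tcp_rot: [-3.14, -0.0, 1.396]
contact_force: [-0.9, 0.1, -0.5]
opening: 0.994
clock: 27.65
eef_pos: [420.6, -96.9, 12.8]
tcp_rot: [3.141, -0.0, 1.396]
contact_force: [-2.1, 0.8, 8.4]
opening: 0.243
```

View pics/s12.png

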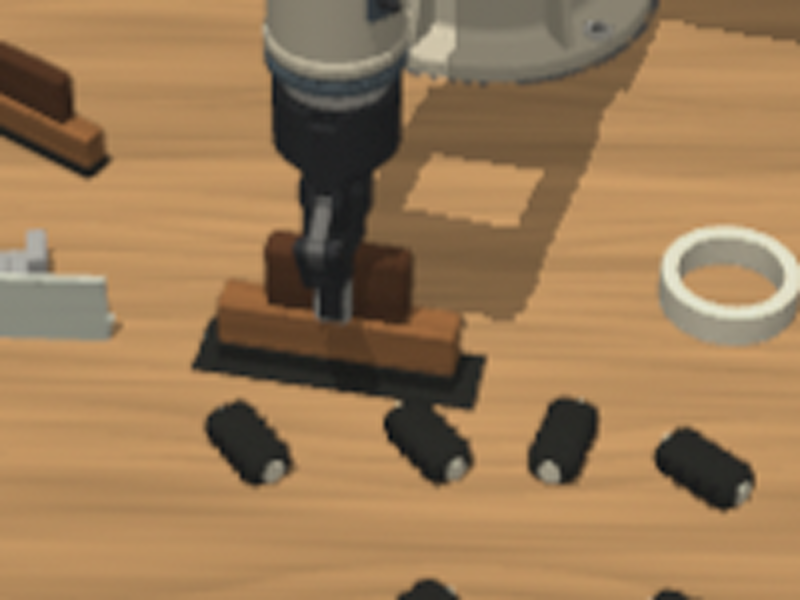

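The rib is held, with the pads across its middle and just above the block. I'll lift, turn 80° so a long face points to −y, and come down between offcuts A (500,-150) and B (495,-41).

```bash
python3 -m inch '[{"gripper":0.01,"tx":0,"ty":0,"tz":-0.01,"spin":0},{"gripper":0.01,"tx":0,"ty":0,"tz":-0.015,"spin":0},{"gripper":0.01,"tx":0,"ty":0,"tz":-0.015,"spin":0},{"gripper":0.01,"tx":0,"ty":0,"tz":-0.015,"spin":0},{"gripper":0.01,"tx":0,"ty":0,"tz":-0.015,"spin":0},{"gripper":0.01,"tx":0,"ty":0,"tz":-0.015,"spin":0},{"gripper":0.01,"tx":0,"ty":0,"tz":-0.01,"spin":8},{"gripper":0.01,"tx":0,"ty":0,"tz":0,"spin":8}]' 
python3 -m inch '[{"gripper":0.01,"tx":0,"ty":0,"tz":0,"spin":8},{"gripper":0.01,"tx":0,"ty":0,"tz":0,"spin":8},{"gripper":0.01,"tx":0,"ty":0,"tz":0,"spin":8},{"gripper":0.01,"tx":0,"ty":0,"tz":0,"spin":8},{"gripper":0.01,"tx":0,"ty":0,"tz":0,"spin":8},{"gripper":0.01,"tx":0,"ty":0,"tz":0,"spin":8},{"gripper":0.01,"tx":0,"ty":0,"tz":0,"spin":8},{"gripper":0.01,"tx":0,"ty":0,"tz":0,"spin":8}]' 
python3 -m inch '[{"gripper":0.01,"tx":0.015,"ty":0,"tz":0,"spin":0},{"gripper":0.01,"tx":0.02,"ty":0,"tz":0,"spin":0},{"gripper":0.01,"tx":0.02,"ty":0,"tz":0,"spin":0},{"gripper":0.01,"tx":0.02,"ty":0,"tz":0,"spin":0},{"gripper":0.01,"tx":0.015,"ty":0,"tz":0,"spin":0},{"gripper":0.01,"tx":0.005,"ty":0,"tz":0,"spin":0},{"gripper":0.01,"tx":0,"ty":0,"tz":0,"spin":0},{"gripper":0.01,"tx":0,"ty":0,"tz":0,"spin":0}]' 
python3 - <<'E'
from lib import *
for i in range(5): f=frame("wrist")
show(f,"w13.png")
s=frame("scene");show(s,"s13.png",(220,150,460,330),3.3)
e=sense();print(e["eef_pos"],e["tcp_rot"])
E
```

```text
clock: 28.5
eef_pos: [421.0, -97.0, 108.9]
tcp_rot: [3.139, -0.001, 1.111]
contact_force: [-0.3, -0.4, -3.2]
opening: 0.246
clock: 29.3
eef_pos: [419.8, -96.7, 107.5]
tcp_rot: [-3.142, 0.0, -0.006]
contact_force: [0.5, 0.1, -3.2]
opening: 0.242
clock: 30.1
eef_pos: [514.5, -96.7, 107.0]
tcp_rot: [-3.141, 0.001, 0.001]
contact_force: [0.4, 0.5, -2.1]
opening: 0.245
[514.97078804 -96.8866066  107.3069289 ] [-3.14158391e+00 -3.06732062e-05 -5.01632292e-04]
```

View pics/w13.png

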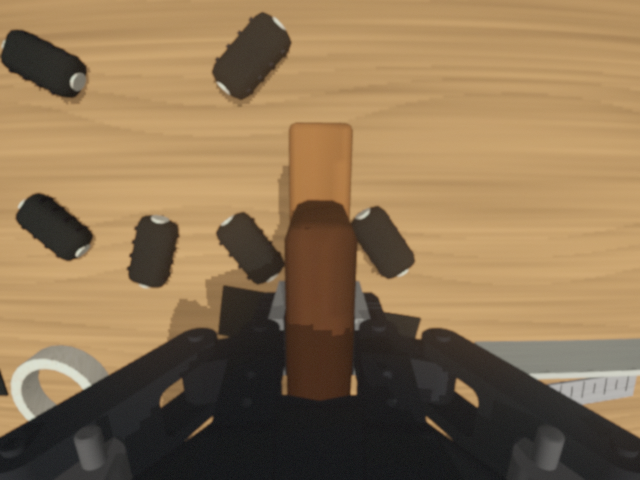

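View pics/s13.png

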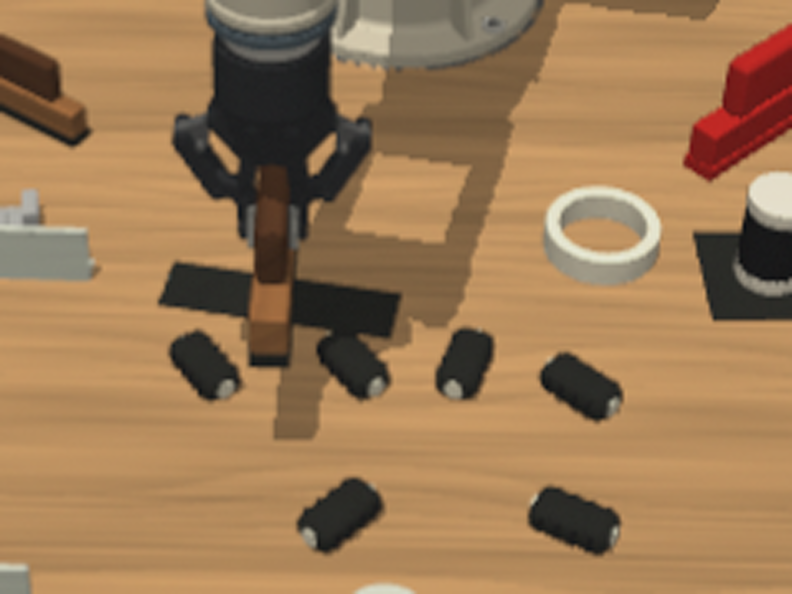

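The wrist view shows the sweep square to the bench, with A's inner edge at (354,222) and B's at (284,272).

```bash
python3 - <<'E'
from lib import *
f=frame("wrist");e=sense()["eef_pos"]
for z in (5,20): print(z,np.round(back(f,[(354,222),(284,272),(413,262),(218,220)],z),1))
c=np.array([514.97,-96.9,0])
for z in (5,): print(np.round(proj(f,[c+[75,14,z],c+[75,-14,z],c+[-75,14,z],c+[-75,-14,z]])))
E
```

```text
5 [[ 518.7 -126.3    5. ]
 [ 474.7  -67.4    5. ]
 [ 483.8 -177.7    5. ]
 [ 520.4  -13.9    5. ]]
20 [[ 522.1 -124.7   20. ]
 [ 480.4  -69.    20. ]
 [ 489.  -173.5   20. ]
 [ 523.7  -18.3   20. ]]
[[300. 132.]
 [336. 132.]
 [303. 309.]
 [334. 309.]]
```

```bash
python3 -m inch '[{"gripper":0.01,"tx":0,"ty":0,"tz":0.02,"spin":0},{"gripper":0.01,"tx":0,"ty":0,"tz":0.02,"spin":0},{"gripper":0.01,"tx":0,"ty":0,"tz":0.02,"spin":0},{"gripper":0.01,"tx":0,"ty":0,"tz":0.015,"spin":0},{"gripper":0.01,"tx":0,"ty":0,"tz":0.01,"spin":0},{"gripper":0.01,"tx":0,"ty":0,"tz":0.0073,"spin":0},{"gripper":0.01,"tx":0,"ty":0,"tz":0,"spin":0},{"gripper":0.01,"tx":0,"ty":0,"tz":0,"spin":0}]' 
python3 -m inch '[{"gripper":0.01,"tx":0,"ty":0.01,"tz":0,"spin":0},{"gripper":0.01,"tx":0,"ty":0.015,"tz":0,"spin":0},{"gripper":0.01,"tx":0,"ty":0.02,"tz":0,"spin":0},{"gripper":0.01,"tx":0,"ty":0.02,"tz":0,"spin":0},{"gripper":0.01,"tx":0,"ty":0.02,"tz":0,"spin":0},{"gripper":0.01,"tx":0,"ty":0.02,"tz":0,"spin":0},{"gripper":0.01,"tx":0,"ty":0.02,"tz":0,"spin":0},{"gripper":0.01,"tx":0,"ty":0.02,"tz":0,"spin":0}]' 
python3 -m inch '[{"gripper":0.01,"tx":0,"ty":0.02,"tz":0,"spin":0},{"gripper":0.01,"tx":0,"ty":0.02,"tz":0,"spin":0},{"gripper":0.01,"tx":0,"ty":0.02,"tz":0,"spin":0},{"gripper":0.01,"tx":0,"ty":0.02,"tz":0,"spin":0},{"gripper":0.01,"tx":0,"ty":0.02,"tz":0,"spin":0},{"gripper":0.01,"tx":0,"ty":0.015,"tz":0,"spin":0},{"gripper":0.01,"tx":0,"ty":0.01,"tz":0,"spin":0},{"gripper":0.01,"tx":0,"ty":0,"tz":0,"spin":0}]' 
python3 - <<'E'
from lib import *
f=frame("wrist")
show(f,"w14.png")
e=sense();print(e["eef_pos"],e["tcp_rot"])
E
```

```text
clock: 31.25
eef_pos: [515.7, -96.9, 15.3]
tcp_rot: [3.141, -0.001, -0.001]
contact_force: [0.4, 1.4, -2.3]
opening: 0.243
clock: 32.05
eef_pos: [515.0, -244.2, 15.3]
tcp_rot: [3.141, -0.0, -0.001]
contact_force: [-4.6, -7.8, 3.3]
opening: 0.238
clock: 32.85
eef_pos: [515.2, -368.2, 14.9]
tcp_rot: [3.141, -0.0, -0.002]
contact_force: [0.4, 0.2, -4.2]
opening: 0.243
[ 514.98923819 -367.11140762   14.71529028] [-3.14131466e+00  1.71048095e-04 -1.22080542e-03]
```

View pics/w14.png

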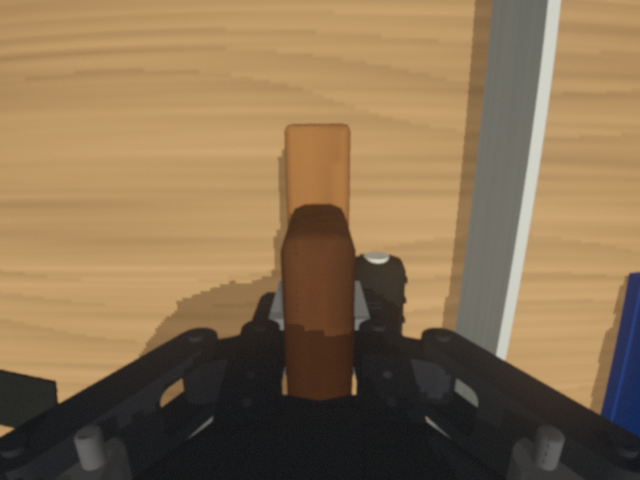

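A is inside, lying along the face at (380,290). I'll back off, lift, and go to y≈+187 behind D.

```bash
python3 -m inch '[{"gripper":0.01,"tx":0,"ty":-0.01,"tz":0,"spin":0},{"gripper":0.01,"tx":0,"ty":-0.02,"tz":0,"spin":0},{"gripper":0.01,"tx":0,"ty":-0.01,"tz":-0.01,"spin":0},{"gripper":0.01,"tx":0,"ty":0,"tz":-0.02,"spin":0},{"gripper":0.01,"tx":0,"ty":0,"tz":-0.025,"spin":0},{"gripper":0.01,"tx":0,"ty":0,"tz":-0.02,"spin":0},{"gripper":0.01,"tx":0,"ty":-0.02,"tz":0,"spin":0},{"gripper":0.01,"tx":0,"ty":-0.04,"tz":0,"spin":0}]' 
python3 -m inch '[{"gripper":0.01,"tx":0,"ty":-0.045,"tz":0,"spin":0},{"gripper":0.01,"tx":0,"ty":-0.045,"tz":0,"spin":0},{"gripper":0.01,"tx":0,"ty":-0.045,"tz":0,"spin":0},{"gripper":0.01,"tx":0,"ty":-0.045,"tz":0,"spin":0},{"gripper":0.01,"tx":0,"ty":-0.045,"tz":0,"spin":0},{"gripper":0.01,"tx":0,"ty":-0.045,"tz":0,"spin":0},{"gripper":0.01,"tx":0,"ty":-0.045,"tz":0,"spin":0},{"gripper":0.01,"tx":0,"ty":-0.045,"tz":0,"spin":0}]' 
python3 -m inch '[{"gripper":0.01,"tx":0,"ty":-0.04,"tz":0,"spin":0},{"gripper":0.01,"tx":0,"ty":-0.03,"tz":0,"spin":0},{"gripper":0.01,"tx":0,"ty":-0.02,"tz":0,"spin":0},{"gripper":0.01,"tx":0,"ty":-0.006,"tz":0,"spin":0},{"gripper":0.01,"tx":0,"ty":0,"tz":0,"spin":0},{"gripper":0.01,"tx":0,"ty":0,"tz":0,"spin":0},{"gripper":0.01,"tx":0,"ty":0,"tz":0,"spin":0},{"gripper":0.01,"tx":0,"ty":0,"tz":0,"spin":0}]' 
python3 - <<'E'
from lib import *
f=frame("wrist")
show(f,"w15.png")
e=sense();print(e["eef_pos"],e["tcp_rot"])
f=frame("scene");show(f,"s15.png",(100,150,500,400),2)
for m in masks_of("scene","offcut1"):
    if m["conf"]<.3: continue
    ys,xs=np.nonzero(m["pixels"]);W=back(f,np.c_[xs,ys],11)[:,:2];print(round(m["conf"],2),len(xs),np.round(W.mean(0)),np.round(W.min(0)),np.round(W.max(0)))
E
```

```text
clock: 33.7
eef_pos: [515.9, -266.6, 91.1]
tcp_rot: [3.14, -0.003, -0.002]
contact_force: [1.1, 1.8, -4.2]
opening: 0.242
clock: 34.5
eef_pos: [513.5, 96.2, 89.9]
tcp_rot: [-3.141, 0.001, 0.001]
contact_force: [0.2, -0.1, -3.2]
opening: 0.242
clock: 35.3
eef_pos: [515.4, 188.3, 89.9]
tcp_rot: [3.141, 0.0, -0.002]
contact_force: [-0.4, -0.1, -3.2]
opening: 0.238
[515.48190227 188.39019456  89.92102562] [ 3.14151735e+00  3.60406276e-05 -1.65406797e-03]
0.9 399 [640. -48.] [607. -77.] [675. -19.]
0.82 294 [ 491. -402.] [ 452. -419.] [ 527. -383.]
0.81 296 [494.  41.] [457.  20.] [529.  62.]
0.66 342 [515. 124.] [480.  96.] [549. 153.]
0.64 382 [643. 110.] [615.  79.] [670. 140.]
0.59 283 [495. -40.] [463. -67.] [528. -16.]
```

View pics/w15.png

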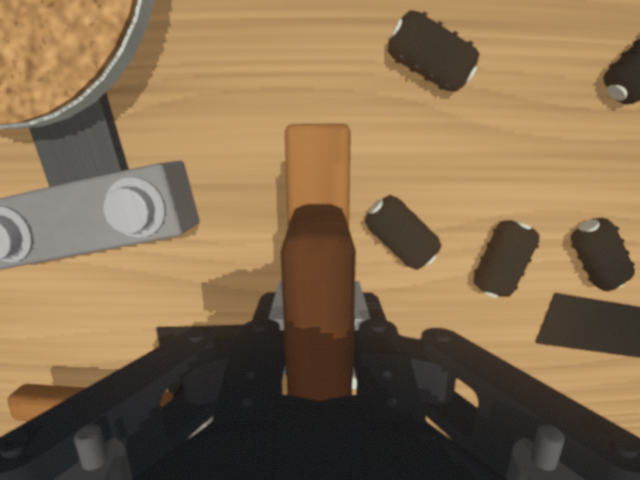

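View pics/s15.png

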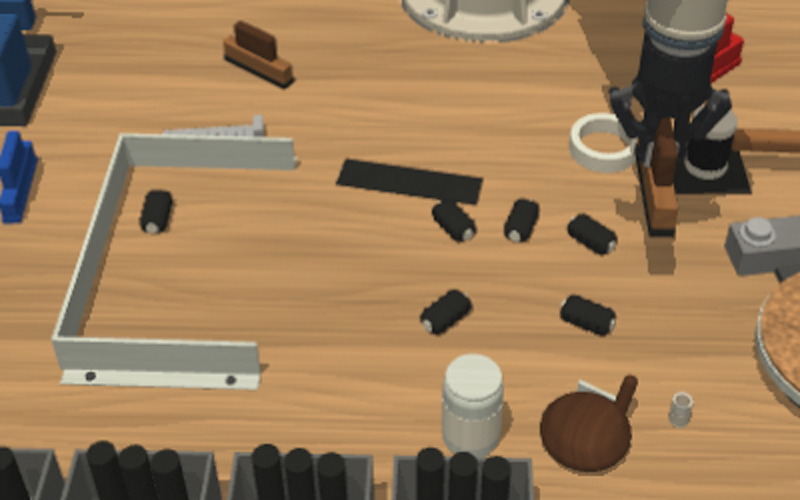

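A is deep inside at (491,-402) and the rest are unmoved. I'll lower the sweep and push D, C and B together.

```bash
python3 -m inch '[{"gripper":0.01,"tx":-0.006,"ty":0,"tz":0.02,"spin":0},{"gripper":0.01,"tx":0,"ty":0,"tz":0.02,"spin":0},{"gripper":0.01,"tx":0,"ty":0,"tz":0.015,"spin":0},{"gripper":0.01,"tx":0,"ty":0,"tz":0.012,"spin":0},{"gripper":0.01,"tx":0,"ty":0,"tz":0.008,"spin":0},{"gripper":0.01,"tx":0,"ty":0.01,"tz":0,"spin":0},{"gripper":0.01,"tx":0,"ty":0.015,"tz":0,"spin":0},{"gripper":0.01,"tx":0,"ty":0.015,"tz":0,"spin":0}]' 
python3 -m inch '[{"gripper":0.01,"tx":0,"ty":0.015,"tz":0,"spin":0},{"gripper":0.01,"tx":0,"ty":0.015,"tz":0,"spin":0},{"gripper":0.01,"tx":0,"ty":0.015,"tz":0,"spin":0},{"gripper":0.01,"tx":0,"ty":0.015,"tz":0,"spin":0},{"gripper":0.01,"tx":0,"ty":0.015,"tz":0,"spin":0},{"gripper":0.01,"tx":0,"ty":0.015,"tz":0,"spin":0},{"gripper":0.01,"tx":0,"ty":0.015,"tz":0,"spin":0},{"gripper":0.01,"tx":0,"ty":0.015,"tz":0,"spin":0}]' 
python3 - <<'E'
from lib import *
f=frame("wrist")
show(f,"w16.png")
e=sense();print(e["eef_pos"],e["tcp_rot"])
E
```

```text
clock: 36.25
eef_pos: [509.8, 147.9, 15.5]
tcp_rot: [-3.142, -0.001, -0.0]
contact_force: [0.8, 0.9, -3.6]
opening: 0.238
clock: 37.05
eef_pos: [511.8, 28.8, 15.9]
tcp_rot: [-3.141, -0.004, -0.0]
contact_force: [-0.1, 0.3, -2.9]
opening: 0.243
[509.71439034  26.58251557  15.20491982] [ 3.14088329e+00 -6.00756416e-04 -1.15346405e-05]
```

View pics/w16.png

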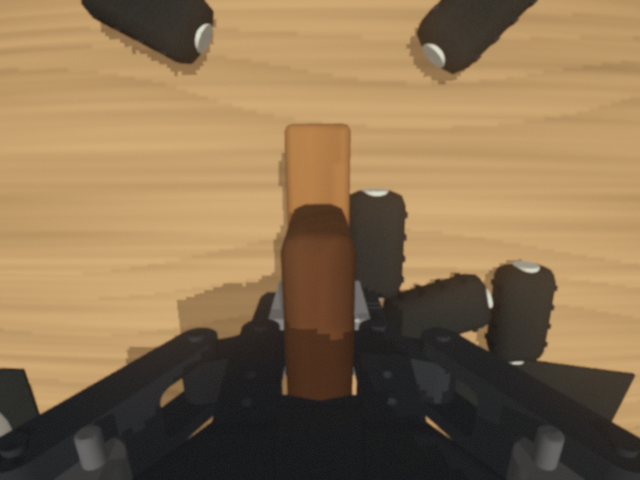

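D lies along the face, and C is end-on between the face and B, near the low-x side. I'll measure them before pushing on.

```bash
python3 - <<'E'
from lib import *
f=frame("wrist")
print(np.round(back(f,[(379,240),(440,303),(525,310),(398,300),(400,340),(490,330)],15)))
E
```

```text
[[527.  -6.  15.]
 [490. -43.  15.]
 [485. -94.  15.]
 [492. -19.  15.]
 [466. -21.  15.]
 [472. -74.  15.]]
```

```bash
python3 -m inch '[{"gripper":0.01,"tx":0,"ty":0.015,"tz":0,"spin":0},{"gripper":0.01,"tx":0,"ty":0.015,"tz":0,"spin":0},{"gripper":0.01,"tx":0,"ty":0.015,"tz":0,"spin":0},{"gripper":0.01,"tx":0,"ty":0.015,"tz":0,"spin":0},{"gripper":0.01,"tx":0,"ty":0.015,"tz":0,"spin":0},{"gripper":0.01,"tx":0,"ty":0.015,"tz":0,"spin":0},{"gripper":0.01,"tx":0,"ty":0.015,"tz":0,"spin":0},{"gripper":0.01,"tx":0,"ty":0.015,"tz":0,"spin":0}]' 
python3 - <<'E'
from lib import *
f=frame("wrist")
show(f,"w17.png")
f=frame("scene");show(f,"s17.png",(100,150,500,400),2)
E
```

```text
clock: 37.95
eef_pos: [509.2, -92.2, 14.9]
tcp_rot: [-3.142, 0.0, -0.001]
contact_force: [0.5, 0.7, -3.2]
opening: 0.239
```

View pics/w17.png

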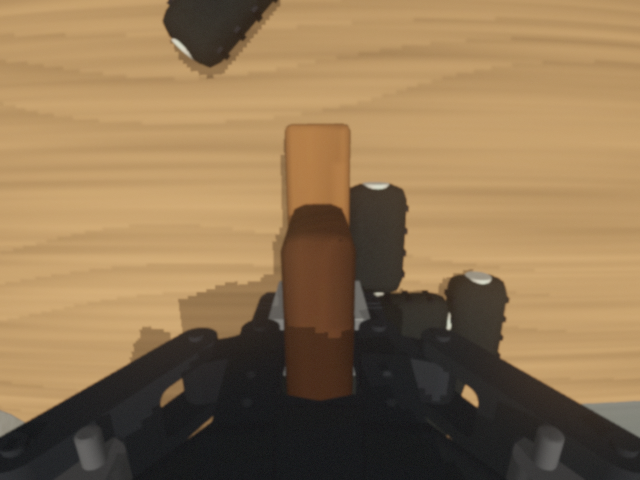

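View pics/s17.png

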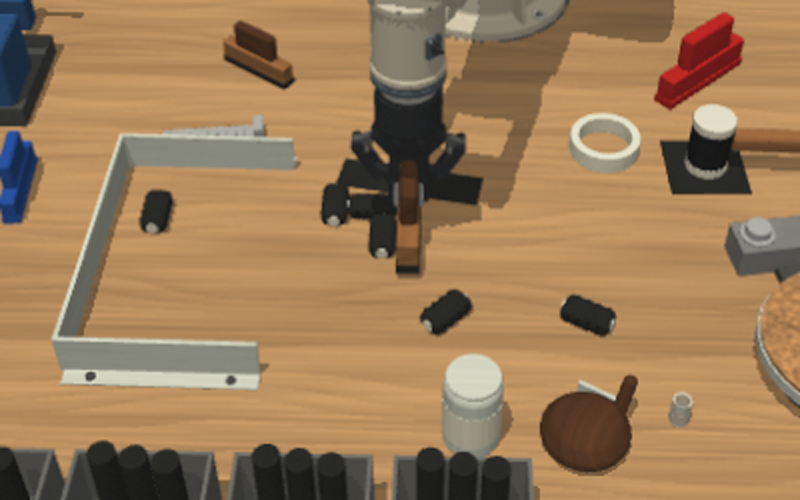

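C lies end-on against the face with B ahead of it and D beside, so the group is stable. I'll continue to y≈-290.

```bash
python3 -m inch '[{"gripper":0.01,"tx":0,"ty":0.015,"tz":0,"spin":0},{"gripper":0.01,"tx":0,"ty":0.015,"tz":0,"spin":0},{"gripper":0.01,"tx":0,"ty":0.015,"tz":0,"spin":0},{"gripper":0.01,"tx":0,"ty":0.015,"tz":0,"spin":0},{"gripper":0.01,"tx":0,"ty":0.015,"tz":0,"spin":0},{"gripper":0.01,"tx":0,"ty":0.015,"tz":0,"spin":0},{"gripper":0.01,"tx":0,"ty":0.015,"tz":0,"spin":0},{"gripper":0.01,"tx":0,"ty":0.015,"tz":0,"spin":0}]' 
python3 -m inch '[{"gripper":0.01,"tx":0,"ty":0.015,"tz":0,"spin":0},{"gripper":0.01,"tx":0,"ty":0.015,"tz":0,"spin":0},{"gripper":0.01,"tx":0,"ty":0.015,"tz":0,"spin":0},{"gripper":0.01,"tx":0,"ty":0.015,"tz":0,"spin":0},{"gripper":0.01,"tx":0,"ty":0.015,"tz":0,"spin":0},{"gripper":0.01,"tx":0,"ty":0.003,"tz":0,"spin":0},{"gripper":0.01,"tx":0,"ty":0,"tz":0,"spin":0},{"gripper":0.01,"tx":0,"ty":0,"tz":0,"spin":0}]' 
python3 - <<'E'
from lib import *
f=frame("scene");show(f,"s18.png",(100,150,500,400),2)
E
```

```text
clock: 38.85
eef_pos: [509.1, -212.1, 14.9]
tcp_rot: [-3.142, 0.0, -0.001]
contact_force: [1.1, 0.9, -2.9]
opening: 0.24
clock: 39.65
eef_pos: [509.0, -288.6, 14.8]
tcp_rot: [-3.141, 0.0, -0.001]
contact_force: [0.5, -0.6, -3.0]
opening: 0.242
```

View pics/s18.png

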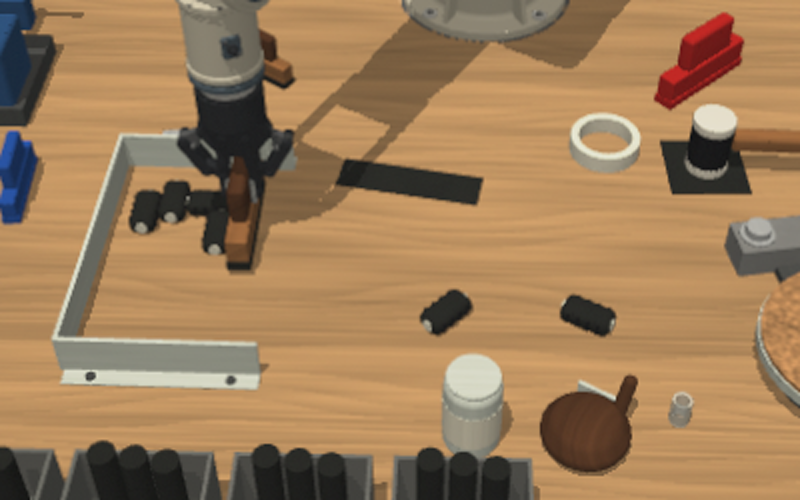

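Four are inside now. Next are F and E on the far row, starting from (622,178).

```bash
python3 -m inch '[{"gripper":0.01,"tx":0,"ty":-0.01,"tz":0,"spin":0},{"gripper":0.01,"tx":0,"ty":-0.02,"tz":0,"spin":0},{"gripper":0.01,"tx":0,"ty":-0.01,"tz":-0.01,"spin":0},{"gripper":0.01,"tx":0,"ty":0,"tz":-0.02,"spin":0},{"gripper":0.01,"tx":0,"ty":0,"tz":-0.025,"spin":0},{"gripper":0.01,"tx":0,"ty":0,"tz":-0.02,"spin":0},{"gripper":0.01,"tx":0.01,"ty":-0.02,"tz":0,"spin":0},{"gripper":0.01,"tx":0.01,"ty":-0.04,"tz":0,"spin":0}]' 
python3 -m inch '[{"gripper":0.01,"tx":0.012,"ty":-0.045,"tz":0,"spin":0},{"gripper":0.01,"tx":0.012,"ty":-0.045,"tz":0,"spin":0},{"gripper":0.01,"tx":0.012,"ty":-0.045,"tz":0,"spin":0},{"gripper":0.01,"tx":0.012,"ty":-0.045,"tz":0,"spin":0},{"gripper":0.01,"tx":0.012,"ty":-0.045,"tz":0,"spin":0},{"gripper":0.01,"tx":0.012,"ty":-0.045,"tz":0,"spin":0},{"gripper":0.01,"tx":0.011,"ty":-0.045,"tz":0,"spin":0},{"gripper":0.01,"tx":0.01,"ty":-0.045,"tz":0,"spin":0}]' 
python3 -m inch '[{"gripper":0.01,"tx":0,"ty":-0.004,"tz":0,"spin":0},{"gripper":0.01,"tx":0,"ty":-0.003,"tz":0,"spin":0},{"gripper":0.01,"tx":0,"ty":0,"tz":0,"spin":0},{"gripper":0.01,"tx":0,"ty":0,"tz":0,"spin":0},{"gripper":0.01,"tx":0,"ty":0,"tz":0,"spin":0},{"gripper":0.01,"tx":0,"ty":0,"tz":0,"spin":0},{"gripper":0.01,"tx":0,"ty":0,"tz":0,"spin":0},{"gripper":0.01,"tx":0,"ty":0,"tz":0,"spin":0}]' 
python3 - <<'E'
from lib import *
f=frame("wrist")
show(f,"w19.png")
e=sense();print(e["eef_pos"],e["tcp_rot"])
f=frame("scene");show(f,"s19.png",(100,150,500,400),2)
for m in masks_of("scene","offcut1"):
    if m["conf"]<.2: continue
    ys,xs=np.nonzero(m["pixels"]);W=back(f,np.c_[xs,ys],11)[:,:2];print(round(m["conf"],2),len(xs),np.round(W.mean(0)),np.round(W.min(0)),np.round(W.max(0)))
E
```

```text
clock: 40.5
eef_pos: [530.6, -189.8, 91.9]
tcp_rot: [3.14, -0.003, -0.002]
contact_force: [0.7, 0.4, -3.7]
opening: 0.241
clock: 41.3
eef_pos: [622.3, 173.8, 90.8]
tcp_rot: [-3.142, -0.001, 0.0]
contact_force: [-0.0, 1.0, -3.1]
opening: 0.241
clock: 42.1
eef_pos: [622.5, 177.7, 89.9]
tcp_rot: [3.142, -0.0, -0.001]
contact_force: [0.0, 0.9, -2.4]
opening: 0.244
[622.49049532 177.83089547  89.89448578] [-3.14156777e+00  1.23204115e-05 -9.58837730e-04]
0.95 383 [642. 110.] [615.  79.] [670. 140.]
0.85 285 [ 491. -415.] [ 452. -432.] [ 528. -398.]
0.85 376 [641. -48.] [607. -77.] [675. -21.]
0.84 271 [ 473. -383.] [ 437. -401.] [ 510. -366.]
0.79 281 [ 472. -338.] [ 453. -368.] [ 496. -305.]
0.65 293 [ 524. -320.] [ 488. -337.] [ 561. -303.]
```

View pics/w19.png

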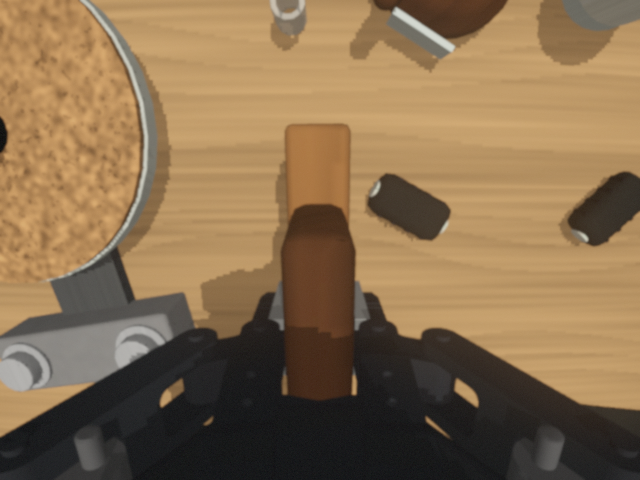

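View pics/s19.png

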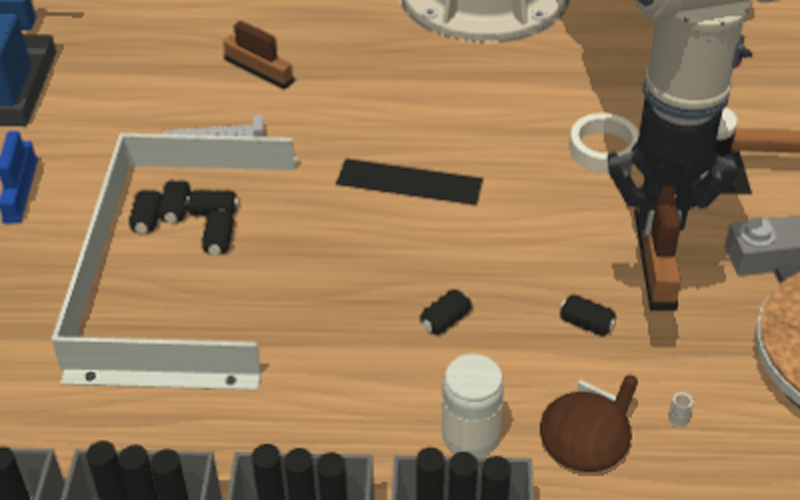

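```bash
python3 -m inch '[{"gripper":0.01,"tx":0.007,"ty":0,"tz":0.02,"spin":0},{"gripper":0.01,"tx":0,"ty":0,"tz":0.02,"spin":0},{"gripper":0.01,"tx":0,"ty":0,"tz":0.015,"spin":0},{"gripper":0.01,"tx":0,"ty":0,"tz":0.012,"spin":0},{"gripper":0.01,"tx":0,"ty":0,"tz":0.008,"spin":0},{"gripper":0.01,"tx":0,"ty":0.01,"tz":0,"spin":0},{"gripper":0.01,"tx":0,"ty":0.015,"tz":0,"spin":0},{"gripper":0.01,"tx":0,"ty":0.018,"tz":0,"spin":0}]' 
python3 -m inch '[{"gripper":0.01,"tx":0,"ty":0.018,"tz":0,"spin":0},{"gripper":0.01,"tx":0,"ty":0.018,"tz":0,"spin":0},{"gripper":0.01,"tx":0,"ty":0.018,"tz":0,"spin":0},{"gripper":0.01,"tx":0,"ty":0.018,"tz":0,"spin":0},{"gripper":0.01,"tx":0,"ty":0.018,"tz":0,"spin":0},{"gripper":0.01,"tx":0,"ty":0.018,"tz":0,"spin":0},{"gripper":0.01,"tx":0,"ty":0.018,"tz":0,"spin":0},{"gripper":0.01,"tx":0,"ty":0.018,"tz":0,"spin":0}]' 
python3 -m inch '[{"gripper":0.01,"tx":0,"ty":0.018,"tz":0,"spin":0},{"gripper":0.01,"tx":0,"ty":0.018,"tz":0,"spin":0},{"gripper":0.01,"tx":0,"ty":0.018,"tz":0,"spin":0},{"gripper":0.01,"tx":0,"ty":0.018,"tz":0,"spin":0},{"gripper":0.01,"tx":0,"ty":0.018,"tz":0,"spin":0},{"gripper":0.01,"tx":0,"ty":0.018,"tz":0,"spin":0},{"gripper":0.01,"tx":0,"ty":0.018,"tz":0,"spin":0},{"gripper":0.01,"tx":0,"ty":0.018,"tz":0,"spin":0}]' 
python3 - <<'E'
from lib import *
f=frame("wrist")
show(f,"w20.png")
f=frame("scene");show(f,"s20.png",(100,150,500,400),2)
E
```

```text
clock: 43.05
eef_pos: [630.0, 133.9, 15.7]
tcp_rot: [-3.141, -0.001, 0.0]
contact_force: [0.3, 0.2, -3.2]
opening: 0.24
clock: 43.85
eef_pos: [629.3, -10.4, 14.9]
tcp_rot: [-3.142, 0.0, -0.001]
contact_force: [-0.2, 1.2, -2.9]
opening: 0.243
clock: 44.65
eef_pos: [629.1, -154.4, 14.8]
tcp_rot: [-3.142, 0.0, -0.001]
contact_force: [-0.6, 1.0, -2.8]
opening: 0.245
```

View pics/s20.png

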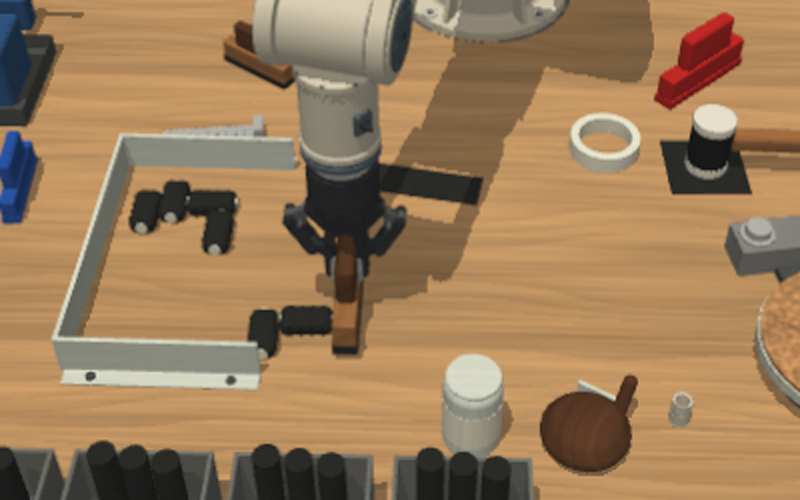

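View pics/w20.png

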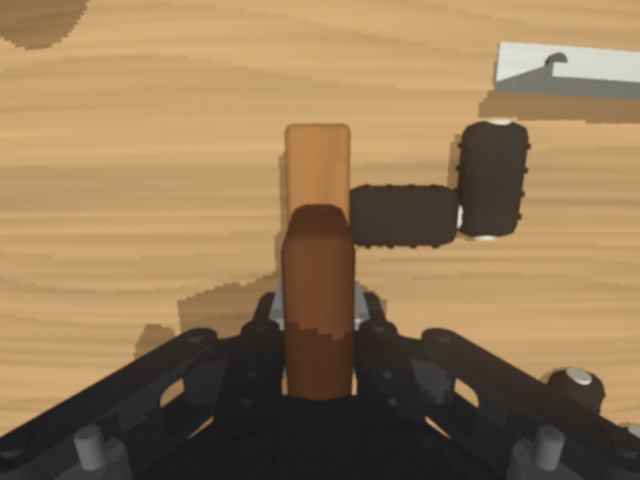

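F leads at (493,180), with its top end near the far wall's lower edge at (500,90). I'll check the clearance.

```bash
python3 - <<'E'
from lib import *
f=frame("wrist")
print(np.round(back(f,[(495,122),(490,237),(405,215)],11)))
print("wall inner top",np.round(back(f,[(497,81),(635,97)],50)),"bottom", np.round(back(f,[(497,90),(480,117)],0)))
E
```

```text
[[ 708. -246.   11.]
 [ 647. -251.   11.]
 [ 659. -203.   11.]]
wall inner top [[ 721. -226.   50.]
 [ 717. -287.   50.]] bottom [[ 725. -251.    0.]
 [ 711. -243.    0.]]
```

```bash
python3 -m inch '[{"gripper":0.01,"tx":0,"ty":0.012,"tz":0,"spin":0},{"gripper":0.01,"tx":0,"ty":0.012,"tz":0,"spin":0},{"gripper":0.01,"tx":0,"ty":0.012,"tz":0,"spin":0},{"gripper":0.01,"tx":0,"ty":0.012,"tz":0,"spin":0},{"gripper":0.01,"tx":0,"ty":0.012,"tz":0,"spin":0},{"gripper":0.01,"tx":0,"ty":0.012,"tz":0,"spin":0},{"gripper":0.01,"tx":0,"ty":0.012,"tz":0,"spin":0},{"gripper":0.01,"tx":0,"ty":0.01,"tz":0,"spin":0}]' 
python3 - <<'E'
from lib import *
f=frame("wrist")
show(f,"w21.png")
E
```

```text
clock: 45.6
eef_pos: [629.2, -248.1, 14.9]
tcp_rot: [3.141, -0.0, -0.001]
contact_force: [-0.1, 0.2, -3.2]
opening: 0.241
```

View pics/w21.png

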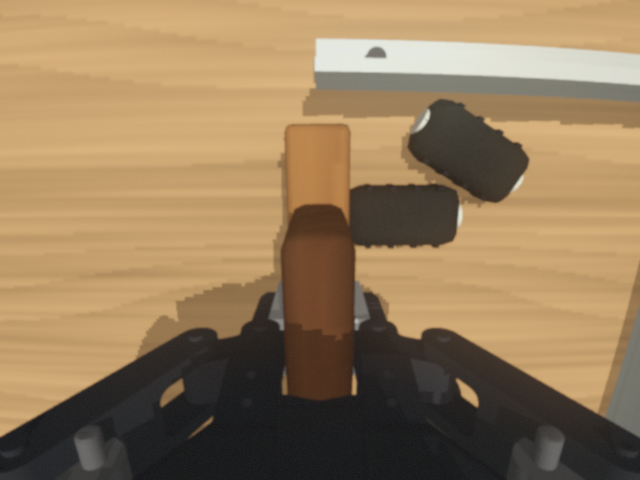

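```bash
python3 -m inch '[{"gripper":0.01,"tx":0,"ty":0.01,"tz":0,"spin":0},{"gripper":0.01,"tx":0,"ty":0.01,"tz":0,"spin":0},{"gripper":0.01,"tx":0,"ty":0.01,"tz":0,"spin":0},{"gripper":0.01,"tx":0,"ty":0.01,"tz":0,"spin":0},{"gripper":0.01,"tx":0,"ty":0.006,"tz":0,"spin":0},{"gripper":0.01,"tx":0,"ty":0,"tz":0,"spin":0},{"gripper":0.01,"tx":0,"ty":0,"tz":0,"spin":0},{"gripper":0.01,"tx":0,"ty":0,"tz":0,"spin":0}]' 
python3 - <<'E'
from lib import *
f=frame("wrist")
show(f,"w22.png")
E
```

```text
clock: 46.45
eef_pos: [629.1, -292.6, 14.8]
tcp_rot: [-3.141, 0.0, -0.0]
contact_force: [0.4, 0.9, -3.3]
opening: 0.239
```

View pics/w22.png

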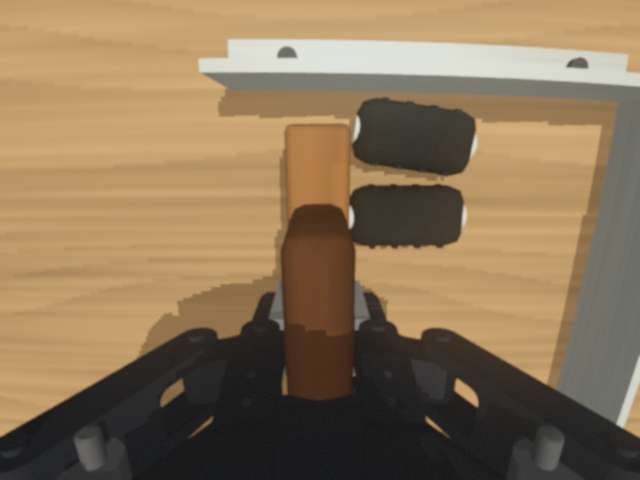

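Both lie against the face inside the catch. I'll back off, lift and check them all.

```bash
python3 -m inch '[{"gripper":0.01,"tx":0,"ty":-0.01,"tz":0,"spin":0},{"gripper":0.01,"tx":0,"ty":-0.02,"tz":0,"spin":0},{"gripper":0.01,"tx":0,"ty":-0.01,"tz":-0.01,"spin":0},{"gripper":0.01,"tx":0,"ty":0,"tz":-0.02,"spin":0},{"gripper":0.01,"tx":0,"ty":0,"tz":-0.025,"spin":0},{"gripper":0.01,"tx":0,"ty":0,"tz":-0.02,"spin":0},{"gripper":0.01,"tx":-0.02,"ty":-0.02,"tz":0,"spin":0},{"gripper":0.01,"tx":-0.035,"ty":-0.03,"tz":0,"spin":0}]' 
python3 -m inch '[{"gripper":0.01,"tx":-0.035,"ty":-0.02,"tz":0,"spin":0},{"gripper":0.01,"tx":-0.035,"ty":-0.02,"tz":0,"spin":0},{"gripper":0.01,"tx":-0.035,"ty":-0.02,"tz":0,"spin":0},{"gripper":0.01,"tx":-0.03,"ty":-0.02,"tz":0,"spin":0},{"gripper":0.01,"tx":-0.018,"ty":-0.015,"tz":0,"spin":0},{"gripper":0.01,"tx":0,"ty":-0.01,"tz":0,"spin":0},{"gripper":0.01,"tx":0,"ty":0,"tz":0,"spin":-8},{"gripper":0.01,"tx":0,"ty":0,"tz":0,"spin":-8}]' 
python3 -m inch '[{"gripper":0.01,"tx":0,"ty":0,"tz":0,"spin":-8},{"gripper":0.01,"tx":0,"ty":0,"tz":0,"spin":-8},{"gripper":0.01,"tx":0,"ty":0,"tz":0,"spin":-8},{"gripper":0.01,"tx":0,"ty":0,"tz":0,"spin":-8},{"gripper":0.01,"tx":0,"ty":0,"tz":0,"spin":-8},{"gripper":0.01,"tx":0,"ty":0,"tz":0,"spin":-8},{"gripper":0.01,"tx":0,"ty":0,"tz":0,"spin":-8},{"gripper":0.01,"tx":0,"ty":0,"tz":0,"spin":-8}]' 
python3 - <<'E'
from lib import *
for i in range(4): f=frame("scene")
show(f,"s23.png",(100,150,500,400),2)
e=sense();print(e["eef_pos"],e["tcp_rot"])
for m in masks_of("scene","offcut1"):
    if m["conf"]<.2: continue
    ys,xs=np.nonzero(m["pixels"]);W=back(f,np.c_[xs,ys],11)[:,:2];print(round(m["conf"],2),len(xs),np.round(W.mean(0)),np.round(W.min(0)),np.round(W.max(0)))
E
```

```text
clock: 47.3
eef_pos: [576.4, -202.6, 91.8]
tcp_rot: [3.14, -0.005, -0.001]
contact_force: [0.4, 0.7, -4.1]
opening: 0.237
clock: 48.1
eef_pos: [422.3, -96.9, 90.8]
tcp_rot: [3.141, -0.002, 0.286]
contact_force: [0.1, -0.6, -3.6]
opening: 0.241
clock: 48.9
eef_pos: [422.3, -97.3, 90.6]
tcp_rot: [3.14, 0.0, 1.402]
contact_force: [-0.0, -0.6, -2.7]
opening: 0.241
[421.90154869 -97.46334619  90.31166792] [3.14059446e+00 3.11945033e-06 1.39215862e+00]
0.73 364 [ 657. -340.] [ 635. -372.] [ 679. -309.]
0.65 286 [ 491. -415.] [ 452. -432.] [ 528. -398.]
0.64 254 [ 473. -340.] [ 453. -368.] [ 496. -307.]
0.56 321 [ 523. -323.] [ 485. -341.] [ 561. -305.]
0.36 1565 [793.  99.] [729.  50.] [845. 153.]
```

View pics/s23.png

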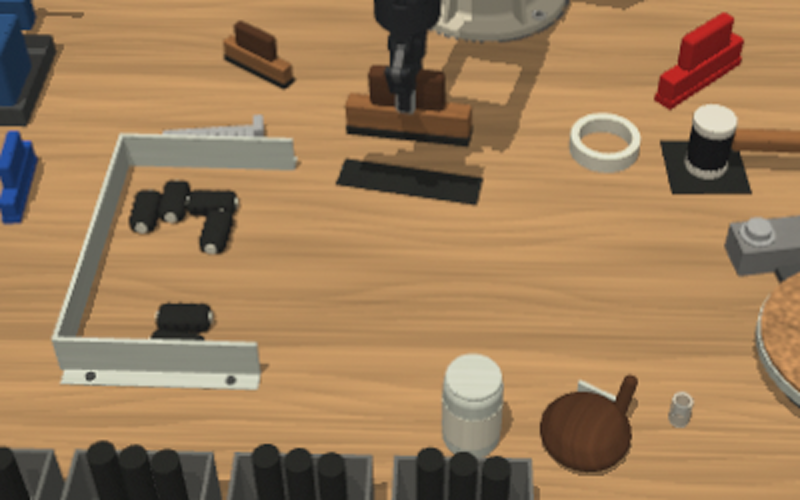

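All six are in the catch, and the sweep is above its mat. I'll lower it, release it and rise.

```bash
python3 -m inch '[{"gripper":0.01,"tx":0,"ty":0,"tz":0.015,"spin":0},{"gripper":0.01,"tx":0,"ty":0,"tz":0.02,"spin":0},{"gripper":0.01,"tx":0,"ty":0,"tz":0.018,"spin":0},{"gripper":0.01,"tx":0,"ty":0,"tz":0.012,"spin":0},{"gripper":0.01,"tx":0,"ty":0,"tz":0.006,"spin":0},{"gripper":0.01,"tx":0,"ty":0,"tz":0.003,"spin":0},{"gripper":0.01,"tx":0,"ty":0,"tz":0.001,"spin":0},{"gripper":0.01,"tx":0,"ty":0,"tz":0,"spin":0}]' 
python3 -m inch '[{"gripper":0.01,"tx":0,"ty":0,"tz":0.001,"spin":0},{"gripper":0.01,"tx":0,"ty":0,"tz":0.001,"spin":0},{"gripper":0.01,"tx":0,"ty":0,"tz":0.0005,"spin":0},{"gripper":0.01,"tx":0,"ty":0,"tz":0,"spin":0},{"gripper":0.01,"tx":0,"ty":0,"tz":0,"spin":0},{"gripper":0.01,"tx":0,"ty":0,"tz":0,"spin":0},{"gripper":0.01,"tx":0,"ty":0,"tz":0,"spin":0},{"gripper":0.01,"tx":0,"ty":0,"tz":0,"spin":0}]'
```

```text
clock: 49.95
eef_pos: [421.7, -97.9, 15.3]
tcp_rot: [3.141, 0.0, 1.395]
contact_force: [0.6, -0.4, -3.8]
opening: 0.241
clock: 50.75
eef_pos: [421.8, -97.7, 12.8]
tcp_rot: [3.141, -0.0, 1.396]
contact_force: [-0.6, 3.2, 6.3]
opening: 0.239
```

```bash
python3 -m inch '[{"gripper":0.085,"tx":0,"ty":0,"tz":0,"spin":0},{"gripper":0.085,"tx":0,"ty":0,"tz":0,"spin":0},{"gripper":0.085,"tx":0,"ty":0,"tz":0,"spin":0},{"gripper":0.085,"tx":0,"ty":0,"tz":0,"spin":0},{"gripper":0.085,"tx":0,"ty":0,"tz":-0.015,"spin":0},{"gripper":0.085,"tx":0,"ty":0,"tz":-0.03,"spin":0},{"gripper":0.085,"tx":0,"ty":0,"tz":-0.04,"spin":0},{"gripper":0.085,"tx":0,"ty":0,"tz":-0.04,"spin":0}]' 
python3 -m inch '[{"gripper":0.085,"tx":0,"ty":0,"tz":-0.04,"spin":0},{"gripper":0.085,"tx":0,"ty":0,"tz":-0.04,"spin":0},{"gripper":0.085,"tx":0,"ty":0,"tz":-0.04,"spin":0},{"gripper":0.085,"tx":0,"ty":0,"tz":-0.03,"spin":0},{"gripper":0.085,"tx":0,"ty":0,"tz":0,"spin":0},{"gripper":0.085,"tx":0,"ty":0,"tz":0,"spin":0},{"gripper":0.085,"tx":0,"ty":0,"tz":0,"spin":0},{"gripper":0.085,"tx":0,"ty":0,"tz":0,"spin":0}]'
python3 - <<'E'
from lib import *
f=frame("scene");show(f,"s24.png")
for i in range(6): w=frame("wrist")
show(w,"w24.png");t=frame("top");show(t,"t24.png")
E
```

```text
clock: 51.55
eef_pos: [420.6, -97.7, 138.5]
tcp_rot: [-3.14, -0.0, 1.396]
contact_force: [1.0, -0.7, 0.3]
opening: 1.001
clock: 52.35
eef_pos: [420.5, -97.6, 286.0]
tcp_rot: [-3.139, -0.0, 1.396]
contact_force: [0.8, 0.1, -0.6]
opening: 0.996
```

View pics/s24.png

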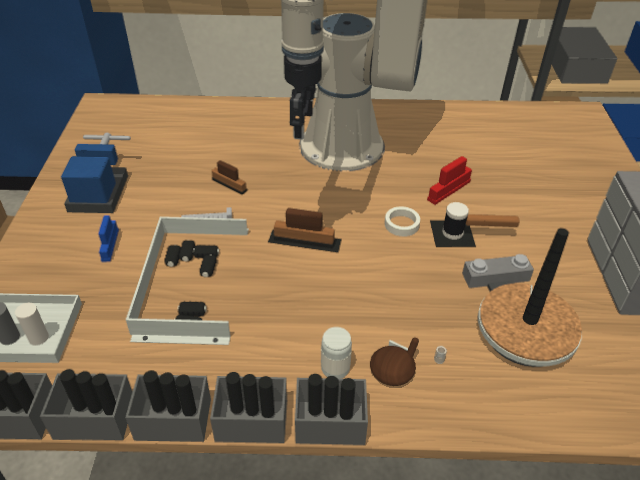

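View pics/w24.png

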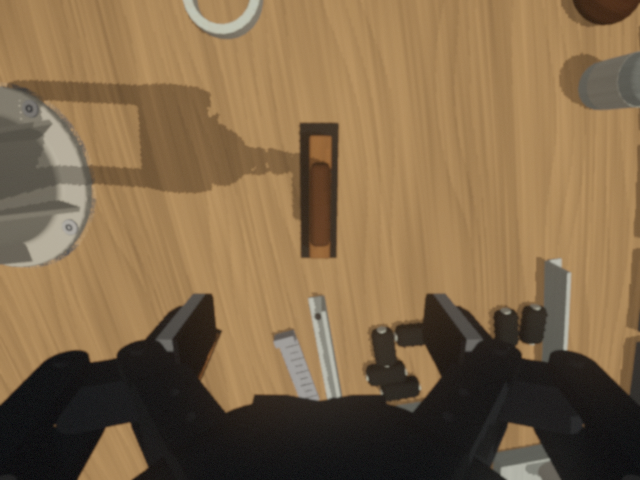

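View pics/t24.png

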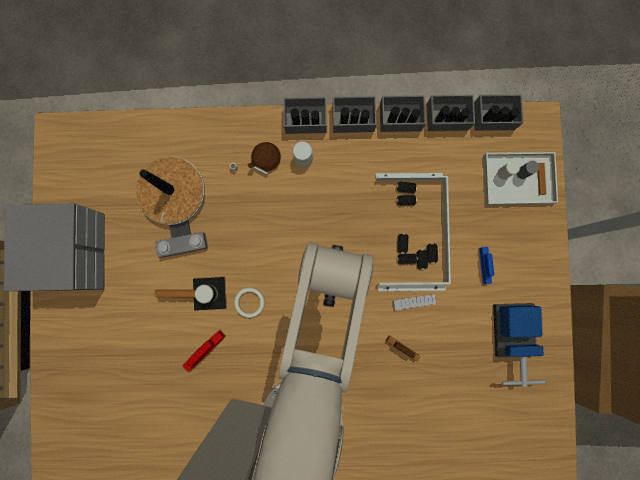

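The final top view shows all six offcuts inside the catch at about (407,187), (407,200), (403,243), (407,259), (423,259) and (432,253). The mallet and sweep stand on their mats and no bystander shows a shift. I'll do a last numeric check, then hand in.

```bash
python3 - <<'E'
from lib import *
f=frame("top");im=f["pixels"].copy()
g=im[280:310,190:220].min(2);ys,xs=np.nonzero(g>170);print("head",back(f,[(xs.mean()+190,ys.mean()+280)],83)[0])
for p in [(407,187),(407,200),(403,243),(407,259),(423,259),(432,253)]: print(np.round(back(f,[p],22)[0]))
for n,z in [("wood_head",25),("solvent",50),("gauge",3),("tape_roll",12)]:
    for m in masks_of("top",n)[:1]:
        ys,xs=np.nonzero(m["pixels"]);print(n,round(m["conf"],2),np.round(back(f,np.c_[xs,ys],z).mean(0)))
s=frame("scene");im=s["pixels"][:,:,::-1].copy();th=np.linspace(0,6.283,60)
for c in [(542,308,57),(524,406,57),(382,277,83)]:
    r=27 if c[2]==83 else 15
    p=proj(s,np.c_[c[0]+r*np.cos(th),c[1]+r*np.sin(th),np.full(60,c[2])]);cv2.polylines(im,[np.int32(p*8)],True,(0,0,255),1,shift=3)
cv2.imwrite("pics/s25.png",cv2.resize(im[180:300,400:560],None,fx=5,fy=5))
E
```

```text
head [nan nan nan]
[ 696. -343.   22.]
[ 656. -342.   22.]
[ 523. -325.   22.]
[ 473. -335.   22.]
[ 472. -385.   22.]
[ 490. -413.   22.]
wood_head 0.71 [799.  96.  25.]
solvent 0.74 [801. -21.  50.]
gauge 0.61 [ 342. -359.    3.]
tape_roll 0.83 [352. 152.  12.]<stdin>:3: RuntimeWarning: Mean of empty slice.
  ret = ret.dtype.type(ret / rcount)
```

View pics/s25.png

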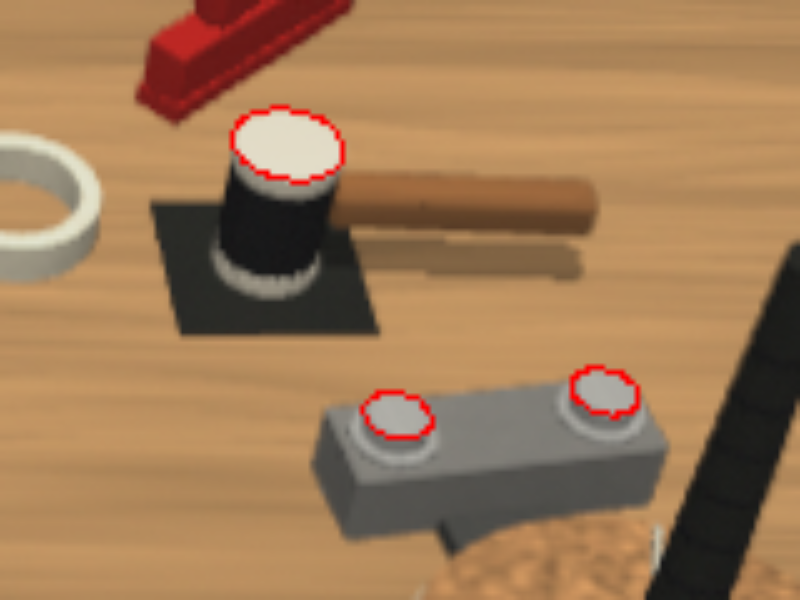

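The mallet head sits on its mat-centre ring and both pin tops fill their fully-down rings. Handing in.

```bash
python3 -c "
from rig import *
print(sign_off())"
```

```text
the job is handed in; nothing more can be done
None
```

I drove both lock pins down with the mallet and stood it back on its square mat. I then swept all six visible offcuts into the catch, stood the sweep back on its long mat, and handed the job in at about 53 s on the clock.

**Last checks:**
- **Pins:** In the scene camera both pin tops fill the outlines drawn at the fully-down height. Each pin also gave a hard stop under the mallet (about 20–35 N).
- **Mallet:** It stands upright, with its head on the outline drawn over the mat centre.
- **Sweep:** It stands upright and released, with its foot inside the mat edges.
- **Offcuts:** Their centres are between y = −325 and −413 mm, about 80 mm or more inside the mouth (y ≈ −243 mm).
- **Bystanders:** The wood head, solvent can, gauge and tape roll measured within about 3 mm of their starting positions. I checked the ferrule by eye only, and it shows no shift.

**What failed or disagreed:**
- The fingertips turned out to be about 44 mm behind the reported TCP. My first try at the mallet therefore closed in air above its handle without touching it. I measured the offset from two cameras and corrected for it.
- The last automatic measurement of the mallet head in the top image returned nothing (bad brightness threshold), so I relied on the scene outline instead.

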